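Weigh the pulley from behind the full containers

TASK

Move the three full containers of fasteners (the ribbed tin can, the open carton and the white tub) off the plywood board and stand them all on the black rubber mat; then fetch the belt pulley from behind them and lay it flat in the middle of the scale's round pan, and leave it there. Then put every container back on the board exactly where it stood at the start, each in its own white square; keep the containers upright all the time and leave the other hardware on the board where it lies.

Things in the scene. Friction and masses are not known exactly. Their poses are not given: they have to be found in the camera images.
- board: Fixed plywood board on the bench, 15 mm thick, 250 mm along its y, from -120 to +110 mm along its x. Origin: on the bench, below the pulley's nominal place; x points away from the robot, y left (turned up to 12 degrees). Three painted white squares, 66 mm, centred at (-70, 0), (0, 70), (0, -70) mm, mark the containers' places (within 5 mm); which stands where varies.
- mat: Fixed flat black rubber mat, the side area for clearing: 360 mm along its own x, 160 mm along its own y, 3 mm thick. Origin: centre of its underside, on the bench; its x points roughly away from the robot. It lies left or right of the board.
- scale: Fixed grey bench scale, body 45 mm high, with a round flat steel pan 130 mm in diameter on top; the pan does not move. Origin: on the bench directly below the pan's centre; the pan's upper face is 62 mm above the bench. It stands on the other side of the board from the mat.
- can: Loose ribbed tin can full of bolts, round, 58 mm in diameter, 110 mm tall, stiff, 0.3 to 0.5 kg. Origin: centre of its underside; z up along its axis.
- carton: Loose open square cardboard carton full of bolts, 56 x 56 mm, 112 mm tall, stiff, 0.25 to 0.45 kg. Origin: centre of its underside; z up, x and y square to its sides, within about 5 degrees of the board's axes at the start.
- tub: Loose white plastic tub full of nuts, round, 106 mm tall, 52 mm in diameter with a rim 62 mm in diameter over the top 6 mm, stiff, 0.2 to 0.4 kg. Origin: centre of its underside; z up along its axis.
- pulley: Loose aluminium V-belt pulley lying flat, round, 54 mm in diameter, 30 mm high, 0.24 to 0.39 kg. Origin: centre of its underside; z up along its bore. It lies on the board between and behind the three taller containers, about 15 mm from each, so that a gripper has no room until they are gone.
- nut: Loose hex nut, 30 mm across its flats, 18 mm high, lying on the board's near left corner; to be left alone. Origin: centre of its underside.
- bolt: Loose hex bolt standing on its head on the board's near right corner: head 26 mm across flats, 45 mm high in all; to be left alone. Origin: centre of its underside.
- bearing: Loose steel ring-shaped bearing, 34 mm in diameter, 12 mm high, lying at the board's far edge; to be left alone. Origin: centre of its underside.
Things that resemble listed ones, but are neither listed nor needed, are in the scene too. Leave any orange or purple look-alike of the can alone.

How it is judged:
By the outcome, as a careful person would: the job done as asked, in the order asked, and still so for the second after the job is handed in, with the robot touching nothing.
It also fails if it takes over 123 s, if anything falls off the work surface, if the arm or the gripper's body presses on something with over 40 N, if the wrist force passes 120 N, or if a joint passes its speed limit or range.

ROBOT

A 7-joint arm with a two-finger parallel gripper is mounted at the origin on the work surface. World frame = base frame: x ahead of the robot, y to its left, z up, the work surface at z = 0. Lengths are in m, angles in rad, forces in N, time in s.
With the tool pointing down it reaches from about 0.4 to 0.85 m from the base axis. Payload 10.4 kg.
Tool frame: the origin (TCP) lies between the finger pads; the fingertips stand 17 mm ahead of it and the grasp point (between the pads) lies 2 mm behind it; x points along the fingers, y is the direction in which the jaws open and shut, and the axes are right-handed (so a half turn about x gives the same grasp; the last joint's range is limited). The gripper opens to 87 mm and grips with 3 to 60 N. Pads are 19 mm wide; open, the fingers measure 117 mm over their backs; the gripper's body (75 mm by 190 mm) begins 51 mm behind the grasp point.
Start: joints at [-1.315, 0.332, -0.065, 1.46, 0.022, 1.35, -0.088], TCP at [0.172, 0.601, 0.24] pointing down, gripper open.
Joint ranges: [-2.6, 2.6], [-0.5, 2.12], [-1.47, 1.34], [0.16, 2.42], [-1.27, 4.41], [0.06, 2.06], [-2.6, 2.6]. Speed limits (rad/s): [2.22, 2.22, 2.79, 2.79, 3.14, 3.14, 3.14].

INTERFACE

Orientations are given as a unit quaternion [x, y, z, w].
In Python, from bench import r, optics, close_job gives the robot as it stands.
- The arm moves only by the shell command python3 -m inch 'ROWS' [OPENING] [FORCE]. ROWS is JSON, a list of rows, each an object with "translation": the shift along the tool's x, y, z in cm, a list of three; "spin": the turn about the tool's x in degrees. In form: [{"translation": [tx, ty, tz], "spin": spin}, ...]. A call has 1 to 20 rows; each row shifts and turns the pose as measured when the row begins, along the tool's axes as they then stand; what a row does not reach is not made up. A row lasts 1/8 s, in which the tool goes at most 62.5 mm and 10.7 degrees, less where a joint would pass 70% of its speed; a pose out of reach is approached as far as the arm can. A call is refused whole if a number of a shift passes 6.25 or a number of a turn 10.7, either way. A call with a gripper value outside its range is refused whole. OPENING is the closure, from 0 (fully open) to 1 (shut), set as the call begins (- or left out, the last holds). The fingers move at their own pace and stop on an object; FORCE is the grip in N (left out, the last holds). Time passes only in rows, so rows that do not move let the fingers close. It gives the time, the measured TCP pose, the force and the opening at its end, in the units of the state.
- r.read_state(): the state, without advancing time (a new reading comes with each control period).
- optics.camera(name): name is "scene" or "top"; returns the picture (480x640x3 uint8, red, green, blue); there is no depth.
- optics.camera_model(name): a dict with "camera_matrix" (3x3 intrinsics, pixels), "dist" ([k1, k2, p1, p2, k3] as OpenCV has them; the pictures are not rectified), "world_from_camera" (4x4, takes a point from camera to world coordinates). Camera axes: x right, y down, z forward; pixel columns grow to the right and rows downward; lengths in m; the calibration is good to about 2 mm. A picture is of the moment at which its call begins. camera_model takes no time and is no camera call.
- close_job(): hands the job in, once; it reports no verdict.
The state is a dict: "time": time; "joint_positions": joint angles; "joint_vel": joint speeds; "joint_torque": joint torques, N m; "ee_pos": TCP position; "eef_rot": TCP orientation; "ft_force": force on the tool from outside, world axes, zero at the start; "torque": the same for the moment, N m; "width": finger opening in m.
Only numpy, scipy, OpenCV 4.12 (cv2) and the standard library are available. Lean on these libraries where they do the work, as an engineer would, in place of code of your own. Each camera call takes 0.05 s, during which the arm holds its last target.

## Working session

There is one attempt and no reset: what is moved stays moved. The work goes in short steps, Python scripts to look and compute and a shell command to move; the robot and the scene stay as the last step left them, time stands still between calls to the robot, and variables do not carry over. Pictures are saved under pics/ and viewed, and the job is handed in when it is done.

```bash
ls; mkdir -p pics
python3 - <<'E'
from bench import r, optics
import cv2,json
for n in ("scene","top"):
    im=optics.camera(n); cv2.imwrite(f"pics/{n}0.png",im[:,:,::-1])
    m=optics.camera_model(n); print(n,m)
print(r.read_state())
E
```

```text
pics
scene {'camera_matrix': array([[461.07530455,   0.        , 322.56797593],
       [  0.        , 461.07530455, 237.45953998],
       [  0.        ,   0.        ,   1.        ]]), 'dist': array([-0.03908815,  0.        ,  0.        ,  0.        ,  0.        ]), 'world_from_camera': array([[-0.87951216,  0.31625864, -0.35558239,  0.8190842 ],
       [ 0.47570375,  0.56416793, -0.6748485 ,  0.56045614],
       [-0.01281849, -0.76268933, -0.64663797,  0.58930116],
       [ 0.        ,  0.        ,  0.        ,  1.        ]])}
top {'camera_matrix': array([[536.18901666,   0.        , 316.8994729 ],
       [  0.        , 536.18901666, 250.52473179],
       [  0.        ,   0.        ,   1.        ]]), 'dist': array([-0.13565174,  0.        ,  0.        ,  0.        ,  0.        ]), 'world_from_camera': array([[ 0.00806146, -0.98411722,  0.17733674,  0.35987248],
       [-0.99990936, -0.0060207 ,  0.01204295, -0.00496099],
       [-0.01078398, -0.17741775, -0.98407655,  1.00834769],
       [ 0.        ,  0.        ,  0.        ,  1.        ]])}
{'time': 0.1, 'joint_positions': array([-1.31460109,  0.33282752, -0.06468583,  1.46085148,  0.02161964,
        1.34991613, -0.08850938]), 'joint_vel': array([ 0.00011137, -0.00071942, -0.00131096, -0.0017519 , -0.00103508,
       -0.0003826 , -0.00023225]), 'joint_torque': array([ 7.75918725e-04, -6.24548578e+01,  2.41993542e-02, -3.90717387e+01,
       -6.14373246e-02,  3.65762576e-02,  5.69011411e-05]), 'ee_pos': array([0.17192532, 0.60054687, 0.23882449]), 'eef_rot': array([ 0.09778924,  0.70028266, -0.09871045,  0.70021262]), 'ft_force': array([-0.10300341, -0.34534976,  0.32675003]), 'torque': array([-0.00344941,  0.00265989,  0.03113954]), 'width': 0.08706318001151825}
```

View pics/scene0.png

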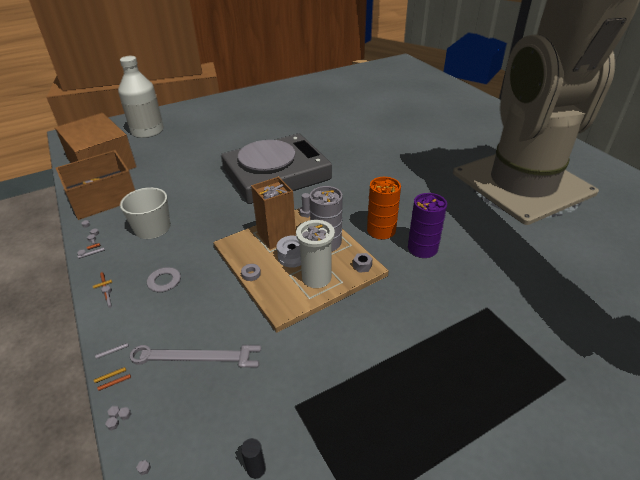

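View pics/top0.png

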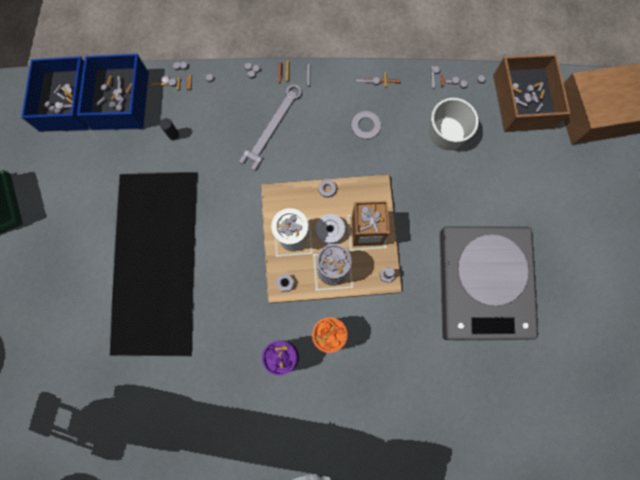

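The scene picture shows the grey can (325,215), carton (273,213), tub (316,255) and pulley (290,250). In the top picture they are can (335,264), carton (371,223), tub (290,227) and pulley (331,229), with the mat on the left at (154,264) and the scale pan at (493,270).

Possible confusions (top pixels):
- **Can:** grey (335,264), orange (330,335) and purple (281,357). I choose the grey one.
- **Tub:** rimmed white on the board (290,227) or the wide grey cup (455,123). I choose the one on the board.
- **Carton:** on the board (371,223) or the open box (530,92). I choose the one on the board.
- **Pulley:** on the board (331,229), flat ring (366,124) or bearing (328,188). I choose the V-groove one between the containers.

Next I'll check these in a close crop.

```bash
python3 - <<'E'
import cv2
im=cv2.imread("pics/top0.png")[165:315,250:410]
cv2.imwrite("pics/top0c.png",cv2.resize(im,None,fx=4,fy=4,interpolation=cv2.INTER_CUBIC)[:600,:800])
im=cv2.imread("pics/scene0.png")[165:325,205:395]
cv2.imwrite("pics/scene0c.png",cv2.resize(im,None,fx=3.7,fy=3.7,interpolation=cv2.INTER_CUBIC))
E
cat > h.py <<'E'
from bench import r, optics
import numpy as np, cv2
from scipy.spatial.transform import Rotation as R
def p2w(name,uv,z):
    m=optics.camera_model(name);T=m["world_from_camera"]
    p=cv2.undistortPoints(np.array(uv,float).reshape(-1,1,2),m["camera_matrix"],m["dist"]).reshape(-1,2)
    d=np.c_[p,np.ones(len(p))]@T[:3,:3].T
    o=T[:3,3]; s=(z-o[2])/d[:,2]
    return (o+d*s[:,None])[:,:2]
def w2p(name,P):
    m=optics.camera_model(name);T=np.linalg.inv(m["world_from_camera"])
    return cv2.projectPoints(np.array(P,float).reshape(-1,1,3),cv2.Rodrigues(T[:3,:3])[0],T[:3,3],m["camera_matrix"],m["dist"])[0].reshape(-1,2)
E
```

```text
(no output)
```

View pics/top0c.png

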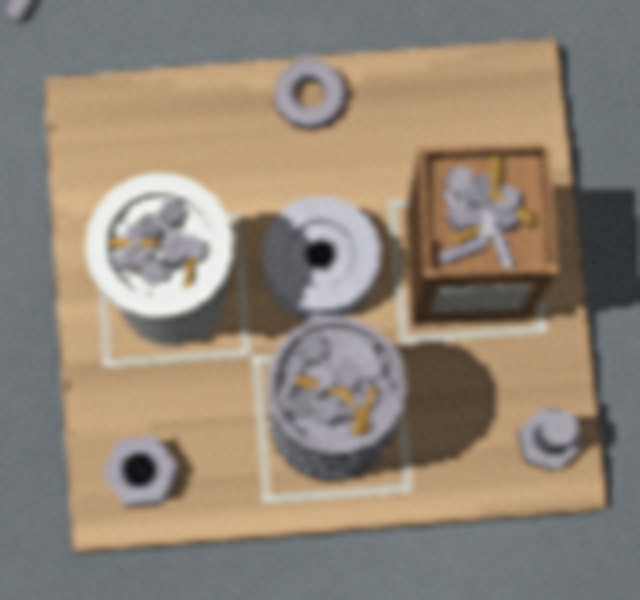

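View pics/scene0c.png

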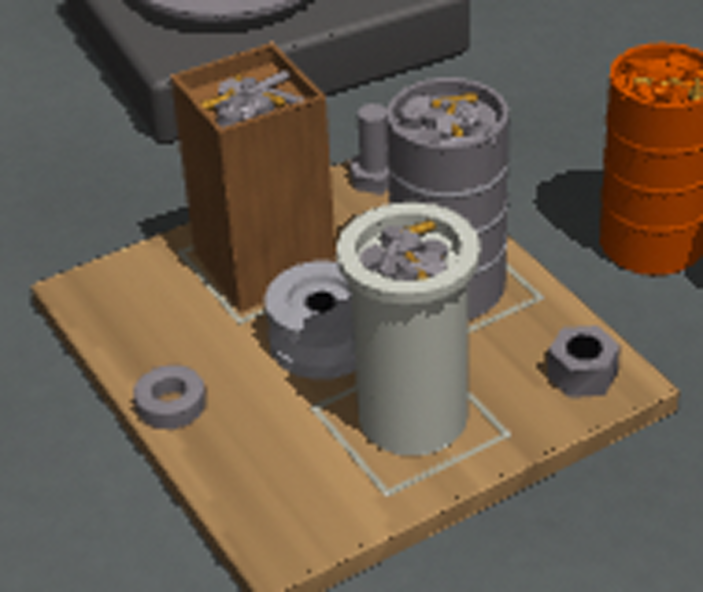

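The crop confirms it: rimmed tub (left square), grey ribbed can (near square), carton (right square), and the V-pulley in the middle at crop (321,254). Now I'll measure.

Run:
```python
from h import *
def c(uv): return (np.array(uv,float)+.5)/4-.5+[250,165]
def cs(uv): return (np.array(uv,float)+.5)/3.7-.5+[205,165]
B=p2w("top",c([(46,78),(556,40),(606,508),(74,550)]),.015)
print("board corners\n",B.round(4)); 
ex=(B[0]+B[1]-B[2]-B[3])/2; ey=(B[0]+B[3]-B[1]-B[2])/2
print(np.linalg.norm(ex),np.linalg.norm(ey)); 
yaw=np.arctan2(ex[1],ex[0]); yaw2=np.arctan2(-ey[0],ey[1]); print(np.degrees([yaw,yaw2]))
y=(yaw+yaw2)/2; Rm=np.array([[np.cos(y),-np.sin(y)],[np.sin(y),np.cos(y)]])
o=B.mean(0)-Rm@[-.005,0]; print("origin",o)
for q in [(-.07,0),(0,.07),(0,-.07)]: print("sq",(o+Rm@q).round(4))
print("tub",p2w("top",c([(161,245)]),.121),p2w("scene",cs([(408,247)]),.121))
print("can",p2w("top",c([(338,385)]),.125),p2w("scene",cs([(449,112)]),.125))
C=p2w("top",c([(420,150),(548,149),(557,271),(424,276)]),.127);print("carton",C.round(4),C.mean(0))
print("carton scene",p2w("scene",cs([(173,77),(272,43),(327,94),(221,129)]),.127), )
print("carton sc mean",p2w("scene",cs([(173,77),(272,43),(327,94),(221,129)]),.127).mean(0))
print("pulley",p2w("top",c([(321,254)]),.045),p2w("scene",cs([(320,300)]),.045))
print("pan",p2w("top",[(493,270)],.062),p2w("scene",[(266,155)],.062))
print("mat",p2w("top",[(120,173),(198,173),(191,355),(111,355)],.003))
for n,z in (("orange",.11),):print(n,p2w("top",[(330,335),(281,357)],z))
```

```text
board corners
 [[ 0.6688  0.1162]
 [ 0.6893 -0.1307]
 [ 0.4621 -0.1502]
 [ 0.441   0.097 ]]
0.22830883648578496 0.24790818129807013
[4.86357963 4.81885069]
origin [ 0.5702671 -0.0165227]
sq [ 0.5005 -0.0224]
sq [0.5644 0.0532]
sq [ 0.5762 -0.0863]
tub [[0.56202042 0.05212445]] [[0.56511389 0.05257173]]
can [[ 0.50169061 -0.02302621]] [[ 0.5038369  -0.02234425]]
carton [[ 0.6027 -0.0576]
 [ 0.6035 -0.1121]
 [ 0.5505 -0.115 ]
 [ 0.5479 -0.059 ]] [ 0.5761556  -0.08595096]
carton scene [[ 0.60771849 -0.11178936]
 [ 0.55330011 -0.11566739]
 [ 0.54877754 -0.06162485]
 [ 0.60426492 -0.06008359]]
carton sc mean [ 0.57851527 -0.0872913 ]
pulley [[ 0.5754911  -0.01670593]] [[ 0.5797774  -0.01502115]]
pan [[ 0.49667856 -0.31114621]] [[ 0.50363977 -0.30495134]]
mat [[0.69697075 0.40444871]
 [0.69564723 0.24414765]
 [0.34122753 0.24102269]
 [0.33727192 0.39633102]]
orange [[ 0.37934892 -0.01687324]
 [ 0.34239951  0.06398779]]
```

```bash
cat >> h.py <<'E'
def st():
    s=r.read_state(); M=R.from_quat(s["eef_rot"]).as_matrix()
    print("t",round(s["time"],2),"tcp",s["ee_pos"].round(4),"toolx",M[:,0].round(4),"yawY",round(np.degrees(np.arctan2(M[1,1],M[0,1])),2),"w",round(s["width"],4),"F",s["ft_force"].round(1),"q",s["joint_positions"].round(2))
    return s,M
def to(*targets,yaw=None):
    """remaining shift in tool cm to each target, sequential"""
    s,M=st(); p=s["ee_pos"]
    yn=np.degrees(np.arctan2(M[1,1],M[0,1]))
    if yaw is not None: 
        d=(yaw-yn+180)%360-180; print("world yaw delta",round(d,2),"-> spin", round(-d,2)); M=R.from_euler("z",d,degrees=True).as_matrix()@M
    for t in targets:
        t=np.array(t); print(t,"tool cm (after spin)",(M.T@(t-p)*100).round(2)); p=t
E
cat > ov.py <<'E'
from h import *
def draw(objs,tag,imgs=None):
    for n,(x0,x1,y0,y1) in {"top":(250,410,165,315),"scene":(205,395,165,325)}.items():
        im=cv2.imread(f"pics/{n}0.png"); k=4
        im=cv2.resize(im[y0:y1,x0:x1],None,fx=k,fy=k,interpolation=cv2.INTER_CUBIC)
        a=np.linspace(0,2*np.pi,61)
        for x,y,z,rr,col in objs:
            P=w2p(n,np.c_[x+rr*np.cos(a),y+rr*np.sin(a),a*0+z])
            P=((P-[x0,y0]+.5)*k-.5)
            cv2.polylines(im,[np.round(P*8).astype(np.int32)],True,col,1,cv2.LINE_AA,3)
        cv2.imwrite(f"pics/{tag}_{n}.png",im[:600,:800])
E
python3 - <<'E'
from ov import *
G=(0,255,0);Rd=(0,0,255)
tub=(.5635,.0525);can=(.5027,-.0227);pul=(.577,-.016)
draw([(*tub,.121,.031,G),(*tub,.015,.026,G),(*can,.125,.029,Rd),(*can,.015,.029,Rd),(*pul,.045,.027,G)],"ov0")
st()
E
```

```text
t 0.1 tcp [0.1719 0.6005 0.2388] toolx [-3.0e-04 -1.3e-03 -1.0e+00] yawY 74.03 w 0.0871 F [-0.1 -0.3  0.3] q [-1.31  0.33 -0.06  1.46  0.02  1.35 -0.09]
```

View pics/ov0_top.png

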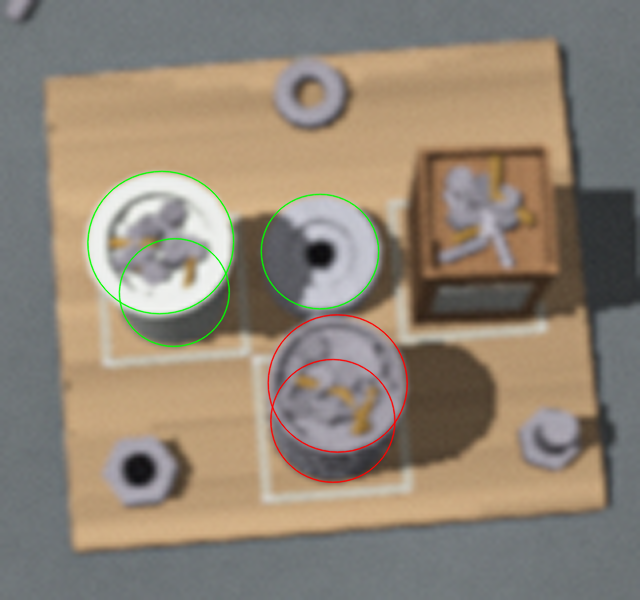

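View pics/ov0_scene.png

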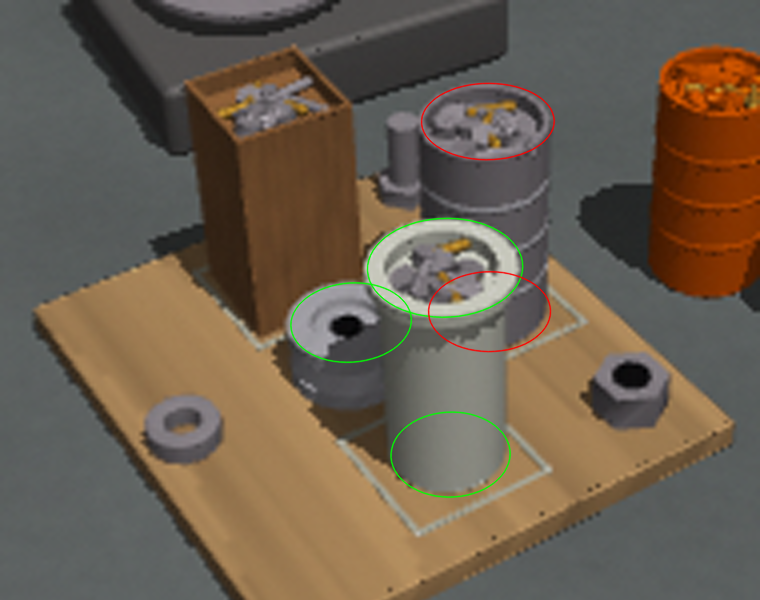

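Run:
```python
from h import *
to((.5635,.0525,.23),(.5635,.0525,.083),yaw=92.3)
```

```text
t 0.1 tcp [0.1719 0.6005 0.2388] toolx [-3.0e-04 -1.3e-03 -1.0e+00] yawY 74.03 w 0.0871 F [-0.1 -0.3  0.3] q [-1.31  0.33 -0.06  1.46  0.02  1.35 -0.09]
world yaw delta 18.27 -> spin -18.27
[0.5635 0.0525 0.23  ] tool cm (after spin) [  0.96 -56.33  36.93]
[0.5635 0.0525 0.083 ] tool cm (after spin) [14.7   0.02 -0.  ]
```

```bash
python3 -m inch '[{"translation":[0,0,0],"spin":-9.1},{"translation":[0,0,0],"spin":-9.1},{"translation":[0,-4.7,3.1],"spin":0},{"translation":[0,-4.7,3.1],"spin":0},{"translation":[0,-4.7,3.1],"spin":0},{"translation":[0,-4.7,3.1],"spin":0},{"translation":[0,-4.7,3.1],"spin":0},{"translation":[0,-4.7,3.1],"spin":0},{"translation":[0,-4.7,3.1],"spin":0},{"translation":[0,-4.7,3.1],"spin":0},{"translation":[0,-4.7,3.1],"spin":0},{"translation":[0,-4.7,3.1],"spin":0},{"translation":[0,-4.7,3.1],"spin":0}]' 0 40
python3 - <<'E'
from h import *
to((.5635,.0525,.23),(.5635,.0525,.083),yaw=92.3)
E
```

```text
time: 1.72
ee_pos: [0.5454, 0.0876, 0.2355]
eef_rot: [-0.022, 0.708, 0.019, 0.705]
ft_force: [0.4, 1.6, -0.1]
width: 0.087
t 1.73 tcp [0.5454 0.0876 0.2355] toolx [-0.0044 -0.0053 -1.    ] yawY 93.35 w 0.087 F [ 0.4  1.6 -0.1] q [-0.57  0.18  0.37  1.68 -0.06  1.31  1.44]
world yaw delta -1.05 -> spin 1.05
[0.5635 0.0525 0.23  ] tool cm (after spin) [ 0.56 -3.58  1.67]
[0.5635 0.0525 0.083 ] tool cm (after spin) [14.7   0.07  0.07]
```

```bash
python3 -m inch '[{"translation":[0.3,-3,1.4],"spin":1},{"translation":[0.2,-0.6,0.3],"spin":0},{"translation":[0,0,0],"spin":0}]'
python3 - <<'E'
from h import *
to((.5635,.0525,.23),(.5635,.0525,.083),yaw=92.3)
E
```

```text
time: 2.1
ee_pos: [0.5656, 0.0473, 0.2294]
eef_rot: [-0.015, 0.709, 0.01, 0.705]
ft_force: [-0.4, 0.4, 0.1]
width: 0.0868
t 2.1 tcp [0.5656 0.0473 0.2294] toolx [-0.006  -0.0074 -1.    ] yawY 91.97 w 0.0868 F [-0.4  0.4  0.1] q [-0.52  0.22  0.41  1.65 -0.08  1.3   1.51]
world yaw delta 0.33 -> spin -0.33
[0.5635 0.0525 0.23  ] tool cm (after spin) [-0.07  0.53 -0.19]
[0.5635 0.0525 0.083 ] tool cm (after spin) [14.7   0.11  0.09]
```

```bash
python3 -m inch '[{"translation":[3,0.5,-0.2],"spin":0},{"translation":[4,0,0],"spin":0},{"translation":[3,0,0],"spin":0},{"translation":[1,0,0],"spin":0},{"translation":[0,0,0],"spin":0}]'
python3 - <<'E'
from h import *
to((.5635,.0525,.083),yaw=92.3)
E
```

```text
time: 2.72
ee_pos: [0.5611, 0.0602, 0.118]
eef_rot: [-0.017, 0.709, 0.015, 0.705]
ft_force: [-0.9, -0.1, -0.1]
width: 0.0869
t 2.73 tcp [0.5611 0.0602 0.118 ] toolx [-0.0047 -0.0033 -1.    ] yawY 92.59 w 0.0869 F [-0.9 -0.1 -0.1] q [-0.51  0.31  0.38  1.78 -0.13  1.08  1.53]
world yaw delta -0.29 -> spin 0.29
[0.5635 0.0525 0.083 ] tool cm (after spin) [ 3.5  -0.77  0.22]
```

```bash
python3 -m inch '[{"translation":[0,-0.7,0.2],"spin":0},{"translation":[0.8,0,0],"spin":0},{"translation":[0.8,0,0],"spin":0},{"translation":[0,0,0],"spin":0}]'
python3 - <<'E'
from h import *
to((.5635,.0525,.083),yaw=92.3)
E
```

```text
time: 3.22
ee_pos: [0.5651, 0.0534, 0.1038]
eef_rot: [-0.017, 0.707, 0.015, 0.707]
ft_force: [0.4, 0.3, 0.7]
width: 0.0869
t 3.23 tcp [0.5651 0.0534 0.1038] toolx [-6.0e-04 -1.9e-03 -1.0e+00] yawY 92.6 w 0.0869 F [0.4 0.3 0.7] q [-0.5   0.33  0.38  1.79 -0.14  1.04  1.55]
world yaw delta -0.3 -> spin 0.3
[0.5635 0.0525 0.083 ] tool cm (after spin) [ 2.08 -0.08 -0.16]
```

```bash
python3 -m inch '[{"translation":[1,0,-0.1],"spin":0},{"translation":[0.9,0,0],"spin":0},{"translation":[0,0,0],"spin":0}]'
python3 - <<'E'
from h import *
to((.5635,.0525,.083),yaw=92.3)
E
```

```text
time: 3.6
ee_pos: [0.5638, 0.0533, 0.0833]
eef_rot: [-0.017, 0.707, 0.015, 0.707]
ft_force: [0.5, -0.0, 0.1]
width: 0.0866
t 3.6 tcp [0.5638 0.0533 0.0833] toolx [-0.0011 -0.002  -1.    ] yawY 92.61 w 0.0866 F [ 0.5 -0.   0.1] q [-0.49  0.36  0.38  1.81 -0.15  1.    1.56]
world yaw delta -0.31 -> spin 0.31
[0.5635 0.0525 0.083 ] tool cm (after spin) [ 0.03 -0.08 -0.03]
```

```bash
python3 -m inch '[{"translation":[0,0,0],"spin":0},{"translation":[0,0,0],"spin":0},{"translation":[0,0,0],"spin":0},{"translation":[0,0,0],"spin":0},{"translation":[0,0,0],"spin":0},{"translation":[0,0,0],"spin":0}]' 1 40
python3 - <<'E'
from h import *
to((.5635,.0525,.083),yaw=92.3)
cv2.imwrite("pics/g1.png",optics.camera("scene")[:,:,::-1])
E
```

```text
time: 4.35
ee_pos: [0.5637, 0.0534, 0.0834]
eef_rot: [-0.017, 0.707, 0.015, 0.706]
ft_force: [0.3, 0.3, -2.5]
width: 0.0518
t 4.35 tcp [0.5637 0.0534 0.0834] toolx [-0.0012 -0.002  -1.    ] yawY 92.61 w 0.0518 F [ 0.3  0.3 -2.5] q [-0.49  0.36  0.38  1.81 -0.15  1.    1.56]
world yaw delta -0.31 -> spin 0.31
[0.5635 0.0525 0.083 ] tool cm (after spin) [ 0.04 -0.08 -0.03]
```

View pics/g1.png

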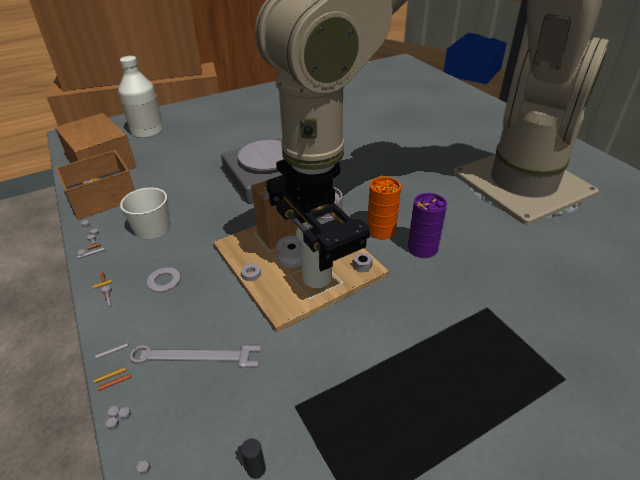

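The picture shows the tub held at (316,255), width 52 mm on its body below the rim. Next: lift and carry.

```bash
python3 -m inch '[{"translation":[-1,0,0],"spin":0},{"translation":[-2,0,0],"spin":0},{"translation":[-2,0,0],"spin":0},{"translation":[0,1.5,0.5],"spin":0},{"translation":[0,3,0.8],"spin":0},{"translation":[0,4,1],"spin":0},{"translation":[0,4,1],"spin":0},{"translation":[0,4,1],"spin":0},{"translation":[0,4,1],"spin":0},{"translation":[0,3,0.8],"spin":0},{"translation":[0,2,0.5],"spin":0},{"translation":[0,0.5,0.2],"spin":0},{"translation":[0,0,0],"spin":0}]'
python3 - <<'E'
from h import *
to((.63,.322,.13),(.63,.322,.0718),yaw=92.3)
E
```

```text
time: 6.02
ee_pos: [0.6172, 0.3352, 0.1276]
eef_rot: [-0.018, 0.71, 0.018, 0.704]
ft_force: [0.3, 0.1, -2.0]
width: 0.0514
t 6.03 tcp [0.6172 0.3352 0.1276] toolx [-8.7e-03 -7.0e-04 -1.0e+00] yawY 92.9 w 0.0514 F [ 0.3  0.1 -2. ] q [-0.75  0.59  0.29  1.37 -0.17  1.22  1.17]
world yaw delta -0.6 -> spin 0.6
[0.63  0.322 0.13 ] tool cm (after spin) [-0.25 -1.37  1.23]
[0.63   0.322  0.0718] tool cm (after spin) [5.82 0.   0.05]
```

```bash
python3 -m inch '[{"translation":[0.5,-0.7,0.6],"spin":0.5},{"translation":[1.5,-0.4,0.4],"spin":0},{"translation":[1.5,0,0],"spin":0},{"translation":[0.8,0,0],"spin":0},{"translation":[0,0,0],"spin":0}]'
python3 - <<'E'
from h import *
to((.63,.322,.0718),yaw=92.3)
E
```

```text
time: 6.65
ee_pos: [0.6281, 0.3197, 0.0803]
eef_rot: [-0.014, 0.711, 0.012, 0.703]
ft_force: [-0.7, 0.5, -1.9]
width: 0.0518
t 6.65 tcp [0.6281 0.3197 0.0803] toolx [-0.0102 -0.0029 -0.9999] yawY 92.11 w 0.0518 F [-0.7  0.5 -1.9] q [-0.73  0.64  0.28  1.39 -0.19  1.14  1.19]
world yaw delta 0.19 -> spin -0.19
[0.63   0.322  0.0718] tool cm (after spin) [0.85 0.23 0.2 ]
```

```bash
python3 -m inch '[{"translation":[0.4,0,0],"spin":0},{"translation":[0.4,0,0],"spin":0},{"translation":[0.1,0,0],"spin":0},{"translation":[0,0,0],"spin":0}]'
python3 - <<'E'
from h import *
to((.63,.322,.0718),yaw=92.3)
E
```

```text
time: 7.15
ee_pos: [0.6283, 0.3206, 0.0718]
eef_rot: [-0.014, 0.71, 0.013, 0.704]
ft_force: [0.1, 0.4, -2.5]
width: 0.0517
t 7.15 tcp [0.6283 0.3206 0.0718] toolx [-0.0089 -0.0017 -1.    ] yawY 92.16 w 0.0517 F [ 0.1  0.4 -2.5] q [-0.72  0.65  0.28  1.4  -0.19  1.13  1.19]
world yaw delta 0.14 -> spin -0.14
[0.63   0.322  0.0718] tool cm (after spin) [0.   0.14 0.18]
```

Force still shows the full weight, so I'll lower another 0.5 mm or so and then release.

```bash
python3 -m inch '[{"translation":[0.06,0,0],"spin":0},{"translation":[0.04,0,0],"spin":0},{"translation":[0,0,0],"spin":0}]'; python3 -m inch '[{"translation":[0,0,0],"spin":0},{"translation":[0,0,0],"spin":0},{"translation":[0,0,0],"spin":0},{"translation":[0,0,0],"spin":0}]' 0;  python3 - <<'E'
from h import *
to((.63,.322,.0718),(.63,.322,.15),(.5027,-.0227,.17),(.5027,-.0227,.093),yaw=92.3)
E
```

```text
time: 7.52
ee_pos: [0.6285, 0.3207, 0.0714]
eef_rot: [-0.014, 0.71, 0.013, 0.704]
ft_force: [-0.2, -0.5, -2.9]
width: 0.0515
time: 8.02
ee_pos: [0.6286, 0.3211, 0.0716]
eef_rot: [-0.014, 0.71, 0.013, 0.704]
ft_force: [0.1, 0.9, -2.5]
width: 0.0826
t 8.03 tcp [0.6286 0.3211 0.0716] toolx [-7.8e-03 -7.0e-04 -1.0e+00] yawY 92.17 w 0.0826 F [ 0.1  0.9 -2.5] q [-0.72  0.65  0.28  1.4  -0.19  1.13  1.19]
world yaw delta 0.13 -> spin -0.13
[0.63   0.322  0.0718] tool cm (after spin) [-0.02  0.08  0.14]
[0.63  0.322 0.15 ] tool cm (after spin) [-7.82 -0.   -0.06]
[ 0.5027 -0.0227  0.17  ] tool cm (after spin) [ -1.88 -33.93 -14.12]
[ 0.5027 -0.0227  0.093 ] tool cm (after spin) [7.7  0.   0.06]
```

```bash
python3 -m inch '[{"translation":[-3,0,0],"spin":0},{"translation":[-5,0,0],"spin":0},{"translation":[-1,-3,-1.2],"spin":0},{"translation":[-0.5,-5,-2.1],"spin":0},{"translation":[0,-5,-2.1],"spin":0},{"translation":[0,-5,-2.1],"spin":0},{"translation":[0,-5,-2.1],"spin":0},{"translation":[0,-5,-2.1],"spin":0},{"translation":[0,-3,-1.2],"spin":0},{"translation":[0,-1,-0.5],"spin":0},{"translation":[0,0,0],"spin":0}]'
python3 - <<'E'
from h import *
to((.5027,-.0227,.17),(.5027,-.0227,.093),yaw=92.3)
E
```

```text
time: 9.4
ee_pos: [0.5063, -0.0131, 0.174]
eef_rot: [-0.012, 0.706, 0.014, 0.708]
ft_force: [0.5, 0.9, 0.4]
width: 0.0873
t 9.4 tcp [ 0.5063 -0.0131  0.174 ] toolx [ 0.0018  0.0029 -1.    ] yawY 92.12 w 0.0873 F [0.5 0.9 0.4] q [-0.48  0.12  0.45  1.88 -0.06  1.16  1.6 ]
world yaw delta 0.18 -> spin -0.18
[ 0.5027 -0.0227  0.17  ] tool cm (after spin) [ 0.4  -0.94 -0.4 ]
[ 0.5027 -0.0227  0.093 ] tool cm (after spin) [ 7.7  -0.02 -0.01]
```

```bash
python3 -m inch '[{"translation":[0.5,-0.9,-0.4],"spin":0},{"translation":[1.5,0,0],"spin":0},{"translation":[0.8,0,0],"spin":0},{"translation":[0,0,0],"spin":0}]'
python3 - <<'E'
from h import *
to((.5027,-.0227,.093),yaw=92.3)
E
```

```text
time: 9.9
ee_pos: [0.503, -0.0192, 0.143]
eef_rot: [-0.014, 0.707, 0.016, 0.707]
ft_force: [0.2, -0.6, 0.0]
width: 0.0872
t 9.9 tcp [ 0.503  -0.0192  0.143 ] toolx [ 4.0e-04  2.6e-03 -1.0e+00] yawY 92.42 w 0.0872 F [ 0.2 -0.6  0. ] q [-0.46  0.14  0.45  1.92 -0.07  1.09  1.63]
world yaw delta -0.12 -> spin 0.12
[ 0.5027 -0.0227  0.093 ] tool cm (after spin) [ 5.   -0.36 -0.05]
```

```bash
python3 -m inch '[{"translation":[0.8,-0.35,0],"spin":0},{"translation":[1.5,0,0],"spin":0},{"translation":[1.5,0,0],"spin":0},{"translation":[0.8,0,0],"spin":0},{"translation":[0,0,0],"spin":0}]'
python3 - <<'E'
from h import *
to((.5027,-.0227,.093),yaw=92.3)
E
```

```text
time: 10.52
ee_pos: [0.503, -0.0226, 0.0932]
eef_rot: [-0.014, 0.707, 0.016, 0.707]
ft_force: [-0.2, -0.0, 0.7]
width: 0.087
t 10.53 tcp [ 0.503  -0.0226  0.0932] toolx [-6.0e-04  2.2e-03 -1.0e+00] yawY 92.44 w 0.087 F [-0.2 -0.   0.7] q [-0.45  0.21  0.45  1.97 -0.11  0.99  1.67]
world yaw delta -0.14 -> spin 0.14
[ 0.5027 -0.0227  0.093 ] tool cm (after spin) [ 0.02 -0.01 -0.03]
```

```bash
python3 -m inch '[{"translation":[0,0,0],"spin":0},{"translation":[0,0,0],"spin":0},{"translation":[0,0,0],"spin":0},{"translation":[0,0,0],"spin":0},{"translation":[0,0,0],"spin":0}]' 1 45
python3 - <<'E'
from h import *
to((.5027,-.0227,.145),(.43,.322,.145),(.43,.322,.0812),yaw=92.3)
E
```

```text
time: 11.15
ee_pos: [0.5037, -0.0225, 0.0942]
eef_rot: [-0.014, 0.706, 0.016, 0.707]
ft_force: [0.1, 0.0, -2.6]
width: 0.0573
t 11.15 tcp [ 0.5037 -0.0225  0.0942] toolx [ 0.0013  0.0026 -1.    ] yawY 92.45 w 0.0573 F [ 0.1  0.  -2.6] q [-0.45  0.21  0.45  1.96 -0.11  0.99  1.67]
world yaw delta -0.15 -> spin 0.15
[ 0.5027 -0.0227  0.145 ] tool cm (after spin) [-5.08 -0.   -0.1 ]
[0.43  0.322 0.145] tool cm (after spin) [ 0.08 34.73 -5.88]
[0.43   0.322  0.0812] tool cm (after spin) [ 6.38 -0.02 -0.01]
```

```bash
python3 -m inch '[{"translation":[-1,0,0],"spin":0},{"translation":[-2,0,0],"spin":0},{"translation":[-2,0,0],"spin":0},{"translation":[0,1.5,-0.2],"spin":0},{"translation":[0,3.5,-0.6],"spin":0},{"translation":[0,4.5,-0.8],"spin":0},{"translation":[0,4.5,-0.8],"spin":0},{"translation":[0,4.5,-0.8],"spin":0},{"translation":[0,4.5,-0.8],"spin":0},{"translation":[0,4.5,-0.8],"spin":0},{"translation":[0,3.5,-0.6],"spin":0},{"translation":[0,2,-0.3],"spin":0},{"translation":[0,0.5,0],"spin":0},{"translation":[0,0,0],"spin":0}]'
python3 - <<'E'
from h import *
to((.43,.322,.13),(.43,.322,.0817),yaw=92.3)
E
```

```text
time: 12.9
ee_pos: [0.4198, 0.3245, 0.1392]
eef_rot: [-0.017, 0.711, 0.015, 0.703]
ft_force: [-0.2, 0.3, -5.0]
width: 0.0576
t 12.9 tcp [0.4198 0.3245 0.1392] toolx [-0.0112 -0.0021 -0.9999] yawY 92.61 w 0.0576 F [-0.2  0.3 -5. ] q [-0.89  0.21  0.16  1.84 -0.05  1.11  0.91]
world yaw delta -0.31 -> spin 0.31
[0.43  0.322 0.13 ] tool cm (after spin) [ 0.9  -0.29  1.02]
[0.43   0.322  0.0817] tool cm (after spin) [4.83 0.01 0.05]
```

```bash
python3 -m inch '[{"translation":[0.8,-0.2,0.8],"spin":0},{"translation":[1.5,0,0.2],"spin":0},{"translation":[1.5,0,0],"spin":0},{"translation":[0.8,0,0],"spin":0},{"translation":[0.2,0,0],"spin":0},{"translation":[0,0,0],"spin":0}]'
python3 - <<'E'
from h import *
to((.43,.322,.0817),yaw=92.3)
E
```

```text
time: 13.65
ee_pos: [0.4313, 0.3186, 0.0866]
eef_rot: [-0.016, 0.711, 0.013, 0.703]
ft_force: [-0.0, -0.3, -4.4]
width: 0.0573
t 13.65 tcp [0.4313 0.3186 0.0866] toolx [-0.0121 -0.0044 -0.9999] yawY 92.29 w 0.0573 F [-0.  -0.3 -4.4] q [-0.87  0.29  0.17  1.87 -0.06  1.    0.94]
world yaw delta 0.01 -> spin -0.01
[0.43   0.322  0.0817] tool cm (after spin) [ 0.49  0.35 -0.11]
```

```bash
python3 -m inch '[{"translation":[0.3,0,0],"spin":0},{"translation":[0.15,0,0],"spin":0},{"translation":[0.05,0,0],"spin":0},{"translation":[0,0,0],"spin":0}]';  python3 - <<'E'
from h import *
to((.43,.322,.0817),yaw=92.3)
E
```

```text
time: 14.15
ee_pos: [0.4316, 0.3192, 0.0827]
eef_rot: [-0.015, 0.711, 0.013, 0.703]
ft_force: [-0.6, 0.5, -3.8]
width: 0.0573
t 14.15 tcp [0.4316 0.3192 0.0827] toolx [-0.0107 -0.0029 -0.9999] yawY 92.32 w 0.0573 F [-0.6  0.5 -3.8] q [-0.87  0.29  0.17  1.87 -0.06  0.99  0.94]
world yaw delta -0.02 -> spin 0.02
[0.43   0.322  0.0817] tool cm (after spin) [ 0.1   0.28 -0.15]
```

```bash
python3 -m inch '[{"translation":[0.08,0,0],"spin":0},{"translation":[0.04,0,0],"spin":0},{"translation":[0,0,0],"spin":0}]'; python3 -m inch '[{"translation":[0,0,0],"spin":0},{"translation":[0,0,0],"spin":0},{"translation":[0,0,0],"spin":0},{"translation":[0,0,0],"spin":0}]' 0;  python3 - <<'E'
from h import *
to((.43,.322,.17),(.5773,-.0866,.175),(.5773,-.0866,.093),yaw=92.3)
cv2.imwrite("pics/g2.png",optics.camera("scene")[:,:,::-1])
E
```

```text
time: 14.52
ee_pos: [0.4317, 0.3193, 0.0826]
eef_rot: [-0.015, 0.711, 0.013, 0.703]
ft_force: [-1.2, -0.7, -1.8]
width: 0.0575
time: 15.02
ee_pos: [0.4327, 0.3202, 0.083]
eef_rot: [-0.014, 0.71, 0.014, 0.704]
ft_force: [-0.3, -0.7, -0.7]
width: 0.0845
t 15.03 tcp [0.4327 0.3202 0.083 ] toolx [-8.3e-03 -6.0e-04 -1.0e+00] yawY 92.32 w 0.0845 F [-0.3 -0.7 -0.7] q [-0.86  0.29  0.17  1.87 -0.06  0.99  0.94]
world yaw delta -0.02 -> spin 0.02
[0.43  0.322 0.17 ] tool cm (after spin) [-8.7   0.19 -0.34]
[ 0.5773 -0.0866  0.175 ] tool cm (after spin) [ -0.6  -41.42  13.07]
[ 0.5773 -0.0866  0.093 ] tool cm (after spin) [8.2  0.   0.07]
```

View pics/g2.png

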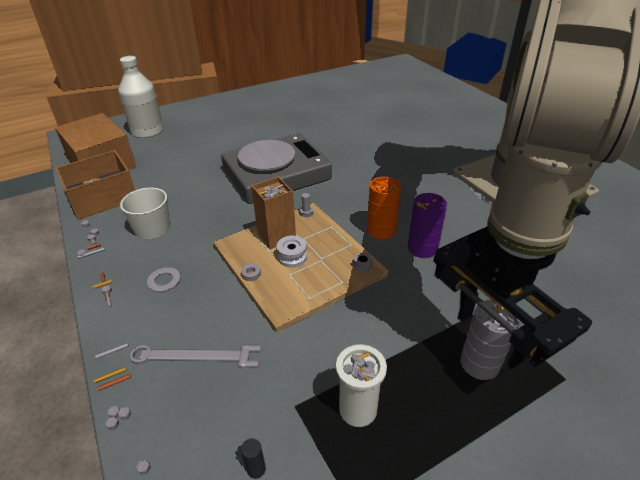

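The picture shows the tub upright on the mat at (358,390), the can on the mat at (485,350), and the pulley (292,250) and carton (273,213) untouched. Carton next.

```bash
python3 -m inch '[{"translation":[-3,0,0],"spin":0},{"translation":[-5,0,0],"spin":0},{"translation":[-1,-3,0.9],"spin":0},{"translation":[-0.5,-5,1.6],"spin":0},{"translation":[0,-5,1.6],"spin":0},{"translation":[0,-5,1.6],"spin":0},{"translation":[0,-5,1.6],"spin":0},{"translation":[0,-5,1.6],"spin":0},{"translation":[0,-5,1.6],"spin":0},{"translation":[0,-4,1.2],"spin":0},{"translation":[0,-2,0.6],"spin":0},{"translation":[0,-0.5,0.1],"spin":0},{"translation":[0,0,0],"spin":0}]'
python3 - <<'E'
from h import *
to((.5773,-.0866,.175),(.5773,-.0866,.093),yaw=92.3)
E
```

```text
time: 16.7
ee_pos: [0.5784, -0.0797, 0.1811]
eef_rot: [-0.015, 0.708, 0.016, 0.705]
ft_force: [-0.2, 0.4, 0.2]
width: 0.0868
t 16.7 tcp [ 0.5784 -0.0797  0.1811] toolx [-4.4e-03  4.0e-04 -1.0e+00] yawY 92.54 w 0.0868 F [-0.2  0.4  0.2] q [-0.34  0.3   0.48  1.67 -0.15  1.21  1.79]
world yaw delta -0.24 -> spin 0.24
[ 0.5773 -0.0866  0.175 ] tool cm (after spin) [ 0.61 -0.68 -0.14]
[ 0.5773 -0.0866  0.093 ] tool cm (after spin) [ 8.2  -0.    0.04]
```

```bash
python3 -m inch '[{"translation":[0.6,-0.7,-0.1],"spin":0.2},{"translation":[1.5,0,0],"spin":0},{"translation":[1,0,0],"spin":0},{"translation":[0,0,0],"spin":0}]'
python3 - <<'E'
from h import *
to((.5773,-.0866,.093),yaw=92.3)
E
```

```text
time: 17.2
ee_pos: [0.5768, -0.0836, 0.1471]
eef_rot: [-0.015, 0.709, 0.017, 0.705]
ft_force: [-0.3, 0.2, 0.3]
width: 0.087
t 17.2 tcp [ 0.5768 -0.0836  0.1471] toolx [-0.0058  0.0018 -1.    ] yawY 92.58 w 0.087 F [-0.3  0.2  0.3] q [-0.33  0.33  0.48  1.71 -0.16  1.15  1.81]
world yaw delta -0.28 -> spin 0.28
[ 0.5773 -0.0866  0.093 ] tool cm (after spin) [ 5.41 -0.31  0.07]
```

```bash
python3 -m inch '[{"translation":[0.9,-0.3,0],"spin":0.3},{"translation":[1.5,0,0],"spin":0},{"translation":[1.5,0,0],"spin":0},{"translation":[1,0,0],"spin":0},{"translation":[0.3,0,0],"spin":0},{"translation":[0,0,0],"spin":0}]'
python3 - <<'E'
from h import *
to((.5773,-.0866,.093),yaw=92.3)
E
```

```text
time: 17.95
ee_pos: [0.5765, -0.0866, 0.091]
eef_rot: [-0.013, 0.709, 0.015, 0.705]
ft_force: [-0.6, 0.9, 0.3]
width: 0.0871
t 17.95 tcp [ 0.5765 -0.0866  0.091 ] toolx [-0.0064  0.0017 -1.    ] yawY 92.26 w 0.0871 F [-0.6  0.9  0.3] q [-0.31  0.4   0.46  1.76 -0.2   1.04  1.84]
world yaw delta 0.04 -> spin -0.04
[ 0.5773 -0.0866  0.093 ] tool cm (after spin) [-0.2  -0.01  0.08]
```

```bash
python3 -m inch '[{"translation":[0,0,0],"spin":0},{"translation":[0,0,0],"spin":0},{"translation":[0,0,0],"spin":0},{"translation":[0,0,0],"spin":0},{"translation":[0,0,0],"spin":0}]' 1 45
python3 - <<'E'
from h import *
to((.577,-.0866,.155),(.53,.322,.155),(.53,.322,.0794),yaw=92.3)
E
```

```text
time: 18.58
ee_pos: [0.5772, -0.0866, 0.0922]
eef_rot: [-0.013, 0.708, 0.015, 0.705]
ft_force: [-0.0, 0.1, -2.4]
width: 0.0556
t 18.57 tcp [ 0.5772 -0.0866  0.0922] toolx [-0.0043  0.0018 -1.    ] yawY 92.27 w 0.0556 F [-0.   0.1 -2.4] q [-0.31  0.39  0.46  1.76 -0.2   1.04  1.84]
world yaw delta 0.03 -> spin -0.03
[ 0.577  -0.0866  0.155 ] tool cm (after spin) [-6.28  0.02 -0.05]
[0.53  0.322 0.155] tool cm (after spin) [ 0.09 41.02 -3.06]
[0.53   0.322  0.0794] tool cm (after spin) [ 7.56 -0.01  0.03]
```

```bash
python3 -m inch '[{"translation":[-1,0,0],"spin":0},{"translation":[-2,0,0],"spin":0},{"translation":[-2.5,0,0],"spin":0},{"translation":[-0.8,1.5,-0.1],"spin":0},{"translation":[0,3.5,-0.3],"spin":0},{"translation":[0,4.5,-0.4],"spin":0},{"translation":[0,4.5,-0.4],"spin":0},{"translation":[0,4.5,-0.4],"spin":0},{"translation":[0,4.5,-0.4],"spin":0},{"translation":[0,3,-0.2],"spin":0},{"translation":[0,1.5,-0.1],"spin":0},{"translation":[0,0,0],"spin":0}]'
python3 - <<'E'
from h import *
to((.53,.322,.15),(.53,.322,.0794),yaw=92.3)
E
```

```text
time: 20.08
ee_pos: [0.5365, 0.2031, 0.1558]
eef_rot: [-0.015, 0.711, 0.016, 0.703]
ft_force: [-0.3, -0.4, -3.0]
width: 0.0557
t 20.07 tcp [0.5365 0.2031 0.1558] toolx [-0.0109  0.0023 -0.9999] yawY 92.51 w 0.0557 F [-0.3 -0.4 -3. ] q [-0.71  0.29  0.33  1.72 -0.11  1.16  1.26]
world yaw delta -0.21 -> spin 0.21
[0.53  0.322 0.15 ] tool cm (after spin) [ 0.62 11.9  -0.16]
[0.53   0.322  0.0794] tool cm (after spin) [ 7.06 -0.02  0.08]
```

```bash
python3 -m inch '[{"translation":[0,2,0],"spin":0.2},{"translation":[0,3.5,0],"spin":0},{"translation":[0,3.5,0],"spin":0},{"translation":[0,2,0],"spin":0},{"translation":[0,0.5,0],"spin":0},{"translation":[0,0,0],"spin":0}]'
python3 - <<'E'
from h import *
to((.53,.322,.13),(.53,.322,.0794),yaw=92.3)
E
```

```text
time: 20.82
ee_pos: [0.5339, 0.3176, 0.1557]
eef_rot: [-0.011, 0.711, 0.011, 0.703]
ft_force: [0.1, -0.4, -2.5]
width: 0.0557
t 20.82 tcp [0.5339 0.3176 0.1557] toolx [-1.060e-02  3.000e-04 -9.999e-01] yawY 91.74 w 0.0557 F [ 0.1 -0.4 -2.5] q [-0.83  0.39  0.28  1.58 -0.12  1.19  1.08]
world yaw delta 0.56 -> spin -0.56
[0.53  0.322 0.13 ] tool cm (after spin) [ 2.58  0.46 -0.35]
[0.53   0.322  0.0794] tool cm (after spin) [ 5.06 -0.    0.05]
```

```bash
python3 -m inch '[{"translation":[1,0.4,-0.3],"spin":-0.5},{"translation":[2,0,0],"spin":0},{"translation":[2,0,0],"spin":0},{"translation":[1.2,0,0],"spin":0},{"translation":[0.3,0,0],"spin":0},{"translation":[0,0,0],"spin":0}]'
python3 - <<'E'
from h import *
to((.53,.322,.0798),yaw=92.3)
E
```

```text
time: 21.58
ee_pos: [0.5308, 0.3168, 0.0878]
eef_rot: [-0.013, 0.711, 0.012, 0.703]
ft_force: [-0.1, 0.0, -2.1]
width: 0.0557
t 21.57 tcp [0.5308 0.3168 0.0878] toolx [-0.0104 -0.0011 -0.9999] yawY 91.97 w 0.0557 F [-0.1  0.  -2.1] q [-0.82  0.45  0.27  1.65 -0.14  1.06  1.1 ]
world yaw delta 0.33 -> spin -0.33
[0.53   0.322  0.0798] tool cm (after spin) [ 0.8   0.52 -0.05]
```

```bash
python3 -m inch '[{"translation":[0.4,0,0],"spin":0},{"translation":[0.3,0,0],"spin":0},{"translation":[0.1,0,0],"spin":0},{"translation":[0,0,0],"spin":0}]';  python3 - <<'E'
from h import *
to((.53,.322,.0798),yaw=92.3)
E
```

```text
time: 22.08
ee_pos: [0.5315, 0.3173, 0.0807]
eef_rot: [-0.012, 0.71, 0.012, 0.704]
ft_force: [0.5, 0.0, -2.8]
width: 0.0559
t 22.07 tcp [0.5315 0.3173 0.0807] toolx [-8.5e-03  4.0e-04 -1.0e+00] yawY 91.98 w 0.0559 F [ 0.5  0.  -2.8] q [-0.82  0.46  0.26  1.66 -0.14  1.05  1.1 ]
world yaw delta 0.32 -> spin -0.32
[0.53   0.322  0.0798] tool cm (after spin) [ 0.09  0.48 -0.13]
```

```bash
python3 -m inch '[{"translation":[0.06,0,0],"spin":0},{"translation":[0.04,0,0],"spin":0},{"translation":[0,0,0],"spin":0}]'; python3 -m inch '[{"translation":[0,0,0],"spin":0},{"translation":[0,0,0],"spin":0},{"translation":[0,0,0],"spin":0},{"translation":[0,0,0],"spin":0}]' 0;  python3 -m inch '[{"translation":[-3,0,0],"spin":0},{"translation":[-5,0,0],"spin":0},{"translation":[-2,0,0],"spin":0},{"translation":[0,0,0],"spin":0}]'
python3 - <<'E'
from h import *
to((.577,-.016,.12),(.577,-.016,.035),yaw=92.3)
cv2.imwrite("pics/g3.png",optics.camera("scene")[:,:,::-1])
im=optics.camera("top");cv2.imwrite("pics/t3.png",im[:,:,::-1])
E
```

```text
time: 22.45
ee_pos: [0.5316, 0.3174, 0.0803]
eef_rot: [-0.012, 0.71, 0.013, 0.704]
ft_force: [1.0, -0.6, -1.8]
width: 0.0558
time: 22.95
ee_pos: [0.5323, 0.3178, 0.0809]
eef_rot: [-0.012, 0.709, 0.013, 0.705]
ft_force: [-0.3, 0.1, 0.5]
width: 0.0845
time: 23.45
ee_pos: [0.5327, 0.3174, 0.183]
eef_rot: [-0.012, 0.71, 0.013, 0.704]
ft_force: [0.2, 0.4, -0.3]
width: 0.0871
t 23.45 tcp [0.5327 0.3174 0.183 ] toolx [-7.5e-03  9.0e-04 -1.0e+00] yawY 91.98 w 0.0871 F [ 0.2  0.4 -0.3] q [-0.83  0.36  0.28  1.56 -0.11  1.24  1.08]
world yaw delta 0.32 -> spin -0.32
[ 0.577 -0.016  0.12 ] tool cm (after spin) [  6.24 -33.5    3.14]
[ 0.577 -0.016  0.035] tool cm (after spin) [ 8.5  -0.01  0.06]
```

View pics/g3.png

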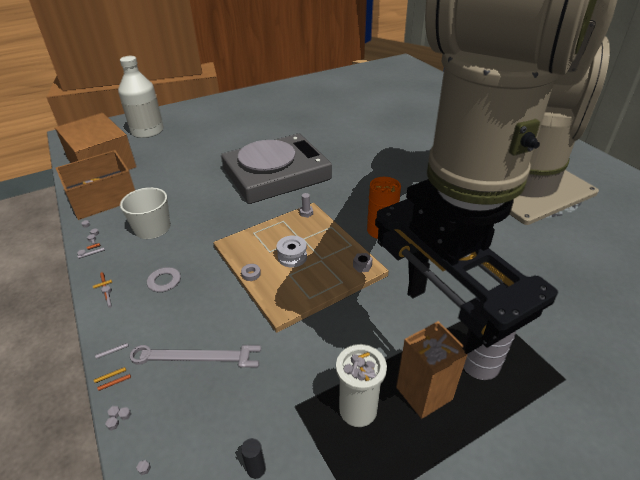

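View pics/t3.png

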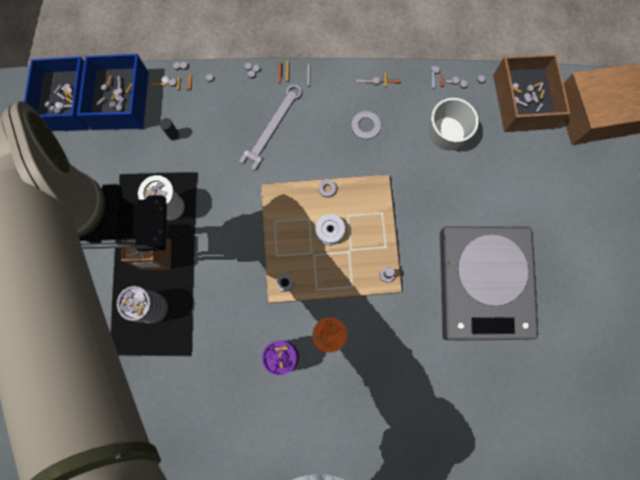

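All three stand upright on the mat: top view tub (155,190), carton (147,250), can (133,305). The pulley at (331,229) is now exposed. I'll measure the pulley, the squares and the pan more closely.

Run:
```python
import cv2
im=cv2.imread("pics/t3.png")
cv2.imwrite("pics/t3c.png",cv2.resize(im[165:315,250:410],None,fx=4,fy=4,interpolation=cv2.INTER_CUBIC))
cv2.imwrite("pics/t3p.png",cv2.resize(im[215:345,430:550],None,fx=4,fy=4,interpolation=cv2.INTER_CUBIC))
im=cv2.imread("pics/g3.png")
cv2.imwrite("pics/g3p.png",cv2.resize(im[120:285,205:345],None,fx=3.6,fy=3.6,interpolation=cv2.INTER_CUBIC))
```

```text
(no output)
```

View pics/t3c.png

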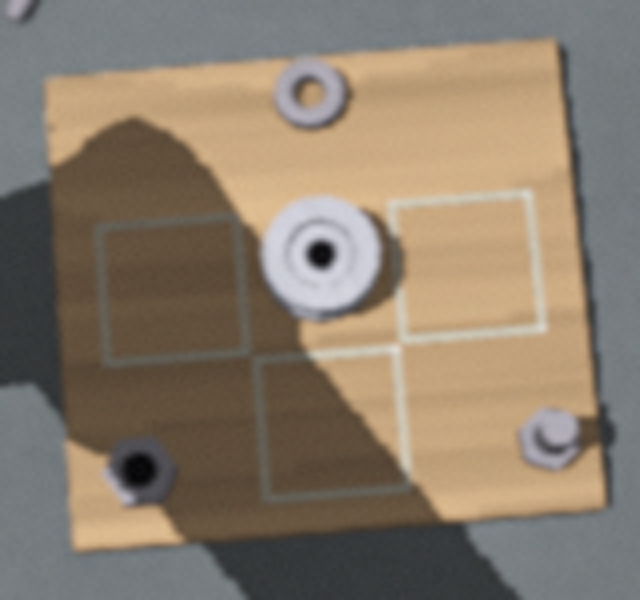

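View pics/t3p.png

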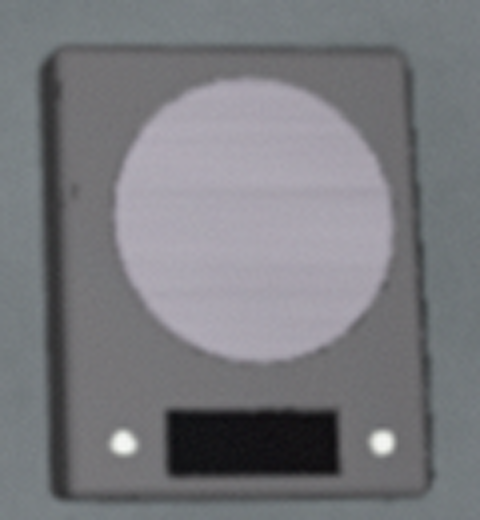

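View pics/g3p.png

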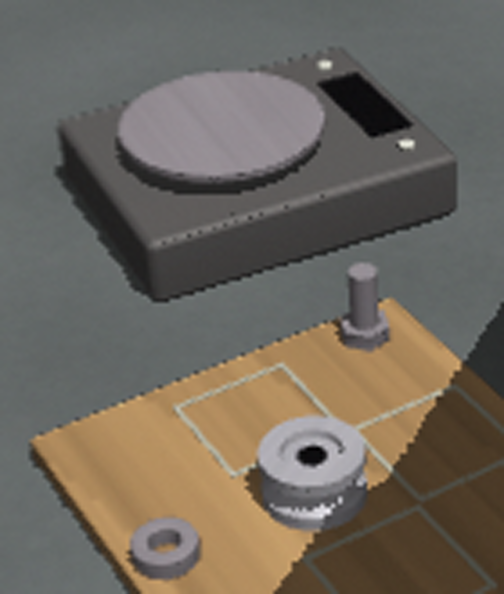

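Run:
```python
from h import *
f=lambda uv,k,o:(np.array(uv,float)+.5)/k-.5+o
print("pul",p2w("top",f([(321,255)],4,[250,165]),.045),p2w("scene",f([(312,453)],3.6,[205,120]),.045))
print("pan",p2w("top",f([(254,220)],4,[430,215]),.062),p2w("scene",f([(222,126)],3.6,[205,120]),.062))
for n,q in dict(tub=[(99,228),(240,218),(248,352),(105,363)],carton=[(391,203),(530,192),(545,327),(401,341)],can=[(256,357),(399,347),(409,487),(266,498)]).items():
    print(n,p2w("top",f(q,4,[250,165]),.015).mean(0).round(4))
to((.577,-.016,.12),(.577,-.016,.035),yaw=92.3)
```

```text
pul [[ 0.57502004 -0.01670758]] [[ 0.57920442 -0.01545903]]
pan [[ 0.49736225 -0.31141027]] [[ 0.50240916 -0.30609026]]
tub [0.5645 0.0529]
carton [ 0.5772 -0.0862]
can [ 0.5019 -0.0228]
t 23.55 tcp [0.5319 0.317  0.1811] toolx [-9.8e-03 -9.0e-04 -1.0e+00] yawY 91.98 w 0.0871 F [ 0.4  0.  -0. ] q [-0.83  0.37  0.28  1.56 -0.11  1.24  1.08]
world yaw delta 0.32 -> spin -0.32
[ 0.577 -0.016  0.12 ] tool cm (after spin) [  6.09 -33.45   3.23]
[ 0.577 -0.016  0.035] tool cm (after spin) [8.5  0.   0.08]
```

```bash
python3 -m inch '[{"translation":[0,-3,0.3],"spin":-0.3},{"translation":[0,-5,0.5],"spin":0},{"translation":[0,-5,0.5],"spin":0},{"translation":[1,-5,0.5],"spin":0},{"translation":[1,-5,0.5],"spin":0},{"translation":[1,-5,0.5],"spin":0},{"translation":[1,-3,0.3],"spin":0},{"translation":[1,-1,0.1],"spin":0},{"translation":[0,0,0],"spin":0}]'
python3 - <<'E'
from h import *
to((.577,-.016,.09),(.577,-.016,.036),yaw=92.3)
E
```

```text
time: 24.68
ee_pos: [0.5705, -0.0106, 0.1163]
eef_rot: [-0.017, 0.716, 0.013, 0.697]
ft_force: [-0.1, 1.6, 0.7]
width: 0.0871
t 24.68 tcp [ 0.5705 -0.0106  0.1163] toolx [-0.0266 -0.0069 -0.9996] yawY 92.48 w 0.0871 F [-0.1  1.6  0.7] q [-0.42  0.35  0.43  1.75 -0.15  1.1   1.67]
world yaw delta -0.18 -> spin 0.18
[ 0.577 -0.016  0.09 ] tool cm (after spin) [ 2.61 -0.55  0.7 ]
[ 0.577 -0.016  0.036] tool cm (after spin) [5.4  0.03 0.15]
```

```bash
python3 -m inch '[{"translation":[0.8,-0.5,0.7],"spin":0.2},{"translation":[1.2,0,0],"spin":0},{"translation":[0.8,0,0],"spin":0},{"translation":[0,0,0],"spin":0},{"translation":[0,0,0],"spin":0}]'
python3 - <<'E'
from h import *
to((.577,-.016,.036),yaw=92.3)
E
```

```text
time: 25.3
ee_pos: [0.5775, -0.0106, 0.0858]
eef_rot: [-0.018, 0.716, 0.014, 0.697]
ft_force: [0.6, -0.0, 0.1]
width: 0.0867
t 25.3 tcp [ 0.5775 -0.0106  0.0858] toolx [-0.027  -0.0055 -0.9996] yawY 92.63 w 0.0867 F [ 0.6 -0.   0.1] q [-0.41  0.4   0.42  1.76 -0.18  1.05  1.7 ]
world yaw delta -0.33 -> spin 0.33
[ 0.577 -0.016  0.036] tool cm (after spin) [ 4.99 -0.51  0.07]
```

```bash
python3 -m inch '[{"translation":[0.8,-0.5,0],"spin":0.3},{"translation":[1.2,0,0],"spin":0},{"translation":[1.2,0,0],"spin":0},{"translation":[0.6,0,0],"spin":0},{"translation":[0,0,0],"spin":0}]'
python3 - <<'E'
from h import *
to((.577,-.016,.036),yaw=92.3)
E
```

```text
time: 25.92
ee_pos: [0.5764, -0.0164, 0.0451]
eef_rot: [-0.016, 0.717, 0.012, 0.697]
ft_force: [0.0, -0.1, 0.2]
width: 0.0869
t 25.93 tcp [ 0.5764 -0.0164  0.0451] toolx [-0.0273 -0.0055 -0.9996] yawY 92.29 w 0.0869 F [ 0.  -0.1  0.2] q [-0.39  0.45  0.41  1.79 -0.21  0.97  1.72]
world yaw delta 0.01 -> spin -0.01
[ 0.577 -0.016  0.036] tool cm (after spin) [0.91 0.04 0.09]
```

```bash
python3 -m inch '[{"translation":[0.5,0,0.1],"spin":0},{"translation":[0.3,0,0],"spin":0},{"translation":[0.1,0,0],"spin":0},{"translation":[0,0,0],"spin":0}]';python3 -m inch '[{"translation":[0,0,0],"spin":0},{"translation":[0,0,0],"spin":0},{"translation":[0,0,0],"spin":0},{"translation":[0,0,0],"spin":0},{"translation":[0,0,0],"spin":0}]' 1 40
python3 - <<'E'
from h import *
to((.577,-.016,.12),(.4995,-.3088,.13),(.4995,-.3088,.083),yaw=92.3)
E
```

```text
time: 26.42
ee_pos: [0.5778, -0.0163, 0.036]
eef_rot: [-0.016, 0.716, 0.012, 0.698]
ft_force: [-0.1, 0.5, 0.4]
width: 0.0869
time: 27.05
ee_pos: [0.578, -0.0164, 0.0365]
eef_rot: [-0.016, 0.716, 0.012, 0.698]
ft_force: [-0.2, 0.1, -0.3]
width: 0.0536
t 27.05 tcp [ 0.578  -0.0164  0.0365] toolx [-0.0254 -0.0053 -0.9997] yawY 92.29 w 0.0536 F [-0.2  0.1 -0.3] q [-0.38  0.47  0.41  1.79 -0.21  0.96  1.72]
world yaw delta 0.01 -> spin -0.01
[ 0.577 -0.016  0.12 ] tool cm (after spin) [-8.35  0.   -0.31]
[ 0.4995 -0.3088  0.13  ] tool cm (after spin) [ -0.65 -28.95  -8.94]
[ 0.4995 -0.3088  0.083 ] tool cm (after spin) [4.7  0.02 0.12]
```

```bash
python3 -m inch '[{"translation":[-1,0,0],"spin":0},{"translation":[-3,0,0],"spin":0},{"translation":[-4,0,0],"spin":0},{"translation":[-2,-1.5,-0.4],"spin":0},{"translation":[0,-3.5,-1.1],"spin":0},{"translation":[0,-4.5,-1.4],"spin":0},{"translation":[0,-4.5,-1.4],"spin":0},{"translation":[0,-4.5,-1.4],"spin":0},{"translation":[0,-4.5,-1.4],"spin":0},{"translation":[0,-3.5,-1.1],"spin":0},{"translation":[0,-1.5,-0.5],"spin":0},{"translation":[0,0,0],"spin":0},{"translation":[0,0,0],"spin":0}]'
python3 - <<'E'
from h import *
to((.4995,-.3088,.13),(.4995,-.3088,.084),yaw=92.3)
E
```

```text
time: 28.68
ee_pos: [0.5023, -0.3037, 0.147]
eef_rot: [-0.017, 0.716, 0.015, 0.697]
ft_force: [0.5, 1.3, -3.2]
width: 0.053
t 28.68 tcp [ 0.5023 -0.3037  0.147 ] toolx [-0.0266 -0.0032 -0.9996] yawY 92.56 w 0.053 F [ 0.5  1.3 -3.2] q [-0.01  0.37  0.58  1.69 -0.2   1.17  2.23]
world yaw delta -0.26 -> spin 0.26
[ 0.4995 -0.3088  0.13  ] tool cm (after spin) [ 1.71 -0.5  -0.26]
[ 0.4995 -0.3088  0.084 ] tool cm (after spin) [4.6  0.01 0.12]
```

```bash
python3 -m inch '[{"translation":[1,-0.5,-0.2],"spin":0},{"translation":[1.5,0,0],"spin":0},{"translation":[1.2,0,0],"spin":0},{"translation":[0.6,0,0],"spin":0},{"translation":[0,0,0],"spin":0}]'
python3 - <<'E'
from h import *
to((.5005,-.3088,.084),yaw=92.3)
E
```

```text
time: 29.3
ee_pos: [0.5002, -0.3052, 0.0996]
eef_rot: [-0.018, 0.717, 0.017, 0.697]
ft_force: [0.2, -0.4, -2.4]
width: 0.0534
t 29.3 tcp [ 0.5002 -0.3052  0.0996] toolx [-0.0284 -0.0011 -0.9996] yawY 92.84 w 0.0534 F [ 0.2 -0.4 -2.4] q [ 0.01  0.42  0.56  1.73 -0.23  1.08  2.27]
world yaw delta -0.54 -> spin 0.54
[ 0.5005 -0.3088  0.084 ] tool cm (after spin) [ 1.56 -0.36  0.06]
```

```bash
python3 -m inch '[{"translation":[0.5,-0.35,0.1],"spin":0},{"translation":[0.6,0,0],"spin":0},{"translation":[0.3,0,0],"spin":0},{"translation":[0,0,0],"spin":0},{"translation":[0,0,0],"spin":0}]'
python3 - <<'E'
from h import *
to((.5005,-.3088,.0835),yaw=92.3)
E
```

```text
time: 29.92
ee_pos: [0.5015, -0.3094, 0.0854]
eef_rot: [-0.018, 0.716, 0.017, 0.697]
ft_force: [1.1, -0.1, -2.5]
width: 0.0529
t 29.93 tcp [ 0.5015 -0.3094  0.0854] toolx [-0.0271 -0.0018 -0.9996] yawY 92.83 w 0.0529 F [ 1.1 -0.1 -2.5] q [ 0.02  0.44  0.56  1.74 -0.24  1.06  2.28]
world yaw delta -0.53 -> spin 0.53
[ 0.5005 -0.3088  0.0835] tool cm (after spin) [ 0.2   0.06 -0.1 ]
```

```bash
python3 -m inch '[{"translation":[0.1,0,0],"spin":0},{"translation":[0.1,0,0],"spin":0},{"translation":[0.04,0,0],"spin":0},{"translation":[0,0,0],"spin":0}]'; python3 -c "
from h import *
st()"
```

```text
time: 30.42
ee_pos: [0.5017, -0.3095, 0.0836]
eef_rot: [-0.018, 0.716, 0.017, 0.698]
ft_force: [0.3, 0.2, -2.6]
width: 0.053
t 30.43 tcp [ 0.5017 -0.3095  0.0836] toolx [-0.0263 -0.0019 -0.9997] yawY 92.83 w 0.053 F [ 0.3  0.2 -2.6] q [ 0.02  0.45  0.55  1.74 -0.25  1.05  2.28]
```

```bash
python3 -m inch '[{"translation":[0.06,0,0],"spin":0},{"translation":[0.04,0,0],"spin":0},{"translation":[0,0,0],"spin":0}]'; python3 -m inch '[{"translation":[0,0,0],"spin":0},{"translation":[0,0,0],"spin":0},{"translation":[0,0,0],"spin":0},{"translation":[0,0,0],"spin":0}]' 0; python3 -m inch '[{"translation":[-2,0,0],"spin":0},{"translation":[-4,0,0],"spin":0},{"translation":[-4,0,0],"spin":0},{"translation":[0,0,0],"spin":0}]'
python3 - <<'E'
from h import *
cv2.imwrite("pics/g4.png",optics.camera("scene")[:,:,::-1])
to((.5315,.3173,.19),(.5315,.3173,.0803),yaw=92)
E
```

```text
time: 30.8
ee_pos: [0.5017, -0.3095, 0.0836]
eef_rot: [-0.018, 0.716, 0.017, 0.698]
ft_force: [-0.9, 1.3, 0.1]
width: 0.0535
time: 31.3
ee_pos: [0.5024, -0.3099, 0.0836]
eef_rot: [-0.018, 0.715, 0.017, 0.698]
ft_force: [-0.5, -0.9, -0.5]
width: 0.0834
time: 31.8
ee_pos: [0.5052, -0.3103, 0.191]
eef_rot: [-0.018, 0.715, 0.016, 0.699]
ft_force: [-1.1, 0.4, -0.7]
width: 0.0866
t 31.85 tcp [ 0.5046 -0.3098  0.1892] toolx [-0.0246 -0.0029 -0.9997] yawY 92.79 w 0.0869 F [-0.9 -0.9 -0.6] q [-0.01  0.34  0.59  1.63 -0.18  1.25  2.23]
world yaw delta -0.79 -> spin 0.79
[0.5315 0.3173 0.19  ] tool cm (after spin) [-0.31 62.58  4.87]
[0.5315 0.3173 0.0803] tool cm (after spin) [10.97  0.02  0.27]
```

View pics/g4.png

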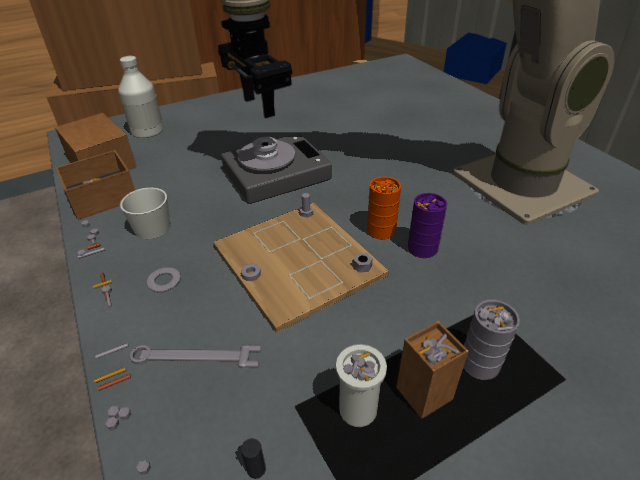

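The pulley lies flat on the pan at (265,148). The three containers stand on the mat at (360,385), (432,370) and (490,340). I'll go back for the carton and check the pan with the top camera on the way.

```bash
python3 -m inch '[{"translation":[0,3,0.2],"spin":0.4},{"translation":[0,5.5,0.4],"spin":0.4},{"translation":[0,5.5,0.4],"spin":0},{"translation":[0,5.5,0.4],"spin":0},{"translation":[0,5.5,0.4],"spin":0},{"translation":[0,5.5,0.4],"spin":0},{"translation":[0,5.5,0.4],"spin":0},{"translation":[0,5.5,0.4],"spin":0},{"translation":[0,5.5,0.4],"spin":0},{"translation":[0,5.5,0.4],"spin":0},{"translation":[0,4,0.4],"spin":0},{"translation":[0,2,0.2],"spin":0},{"translation":[0,0,0],"spin":0},{"translation":[0,0,0],"spin":0}]'
python3 - <<'E'
from h import *
im=optics.camera("top")[:,:,::-1]
cv2.imwrite("pics/t5.png",im)
cv2.imwrite("pics/t5p.png",cv2.resize(im[215:345,430:550],None,fx=4,fy=4,interpolation=cv2.INTER_CUBIC))
to((.5315,.3173,.19),(.5315,.3173,.0803),yaw=92)
E
```

```text
time: 33.6
ee_pos: [0.5236, 0.29, 0.1798]
eef_rot: [-0.013, 0.72, 0.007, 0.694]
ft_force: [0.9, -0.6, -0.6]
width: 0.0871
t 33.65 tcp [0.5236 0.2899 0.1799] toolx [-0.0355 -0.0087 -0.9993] yawY 91.62 w 0.0868 F [-0.2 -0.7 -0.1] q [-0.76  0.34  0.23  1.59 -0.09  1.25  1.09]
world yaw delta 0.38 -> spin -0.38
[0.5315 0.3173 0.19  ] tool cm (after spin) [-1.06  2.7   0.84]
[0.5315 0.3173 0.0803] tool cm (after spin) [10.96  0.08  0.39]
```

View pics/t5p.png

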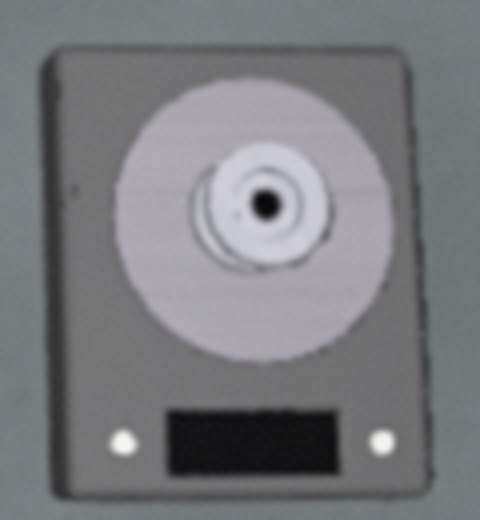

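View pics/t5.png

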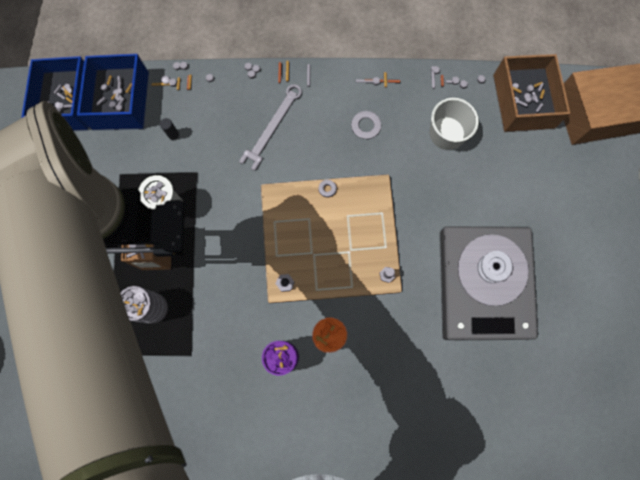

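Run:
```python
from h import *
f=lambda uv,k,o:(np.array(uv,float)+.5)/k-.5+o
print("pul",p2w("top",f([(266,205)],4,[430,215]),.092))
im=cv2.imread("pics/g4.png")
cv2.imwrite("pics/g4p.png",cv2.resize(im[125:205,210:340],None,fx=6,fy=6,interpolation=cv2.INTER_CUBIC))
```

```text
pul [[ 0.49964543 -0.3074065 ]]
```

View pics/g4p.png

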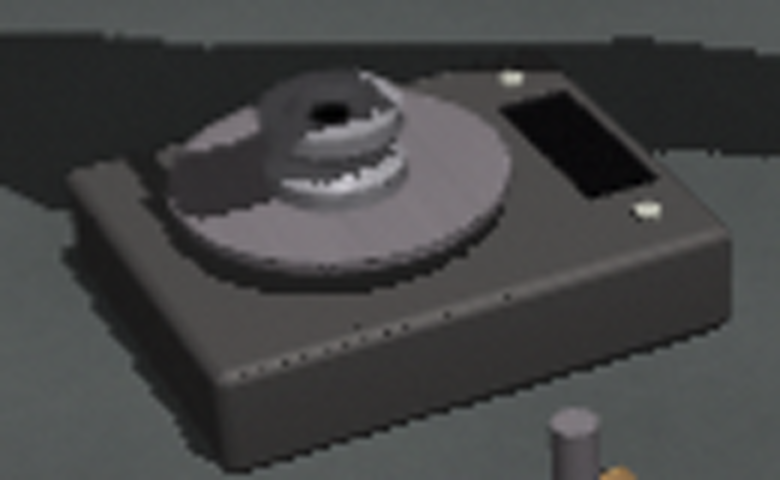

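```bash
python3 -m inch '[{"translation":[0,1,0.3],"spin":-0.2},{"translation":[0,1.3,0.3],"spin":0},{"translation":[1,0.3,0.2],"spin":0},{"translation":[1,0,0],"spin":0},{"translation":[0,0,0],"spin":0},{"translation":[0,0,0],"spin":0}]'
python3 - <<'E'
from h import *
to((.5315,.3173,.19),(.5315,.3173,.0803),yaw=92)
E
```

```text
time: 34.4
ee_pos: [0.5313, 0.3149, 0.1577]
eef_rot: [-0.013, 0.72, 0.007, 0.694]
ft_force: [0.7, -0.8, -0.0]
width: 0.0875
t 34.4 tcp [0.5313 0.3149 0.1577] toolx [-0.0357 -0.0096 -0.9993] yawY 91.63 w 0.0875 F [ 0.7 -0.8 -0. ] q [-0.77  0.4   0.22  1.56 -0.1   1.23  1.07]
world yaw delta 0.37 -> spin -0.37
[0.5315 0.3173 0.19  ] tool cm (after spin) [-3.23  0.21 -0.08]
[0.5315 0.3173 0.0803] tool cm (after spin) [10.96  0.09  0.39]
```

The pulley lies flat, about 4 mm from the pan's centre by the top camera, which is fine. Descending on the carton.

```bash
python3 -m inch '[{"translation":[1,0.2,0.1],"spin":-0.2},{"translation":[2,0,0.1],"spin":0},{"translation":[2,0,0.1],"spin":0},{"translation":[1,0,0],"spin":0},{"translation":[0.3,0,0],"spin":0},{"translation":[0,0,0],"spin":0}]'
python3 - <<'E'
from h import *
to((.5315,.3173,.0803),yaw=92)
E
```

```text
time: 35.15
ee_pos: [0.5325, 0.3168, 0.0925]
eef_rot: [-0.014, 0.719, 0.009, 0.695]
ft_force: [0.0, 0.4, 0.4]
width: 0.0869
t 35.15 tcp [0.5325 0.3168 0.0925] toolx [-0.0343 -0.0083 -0.9994] yawY 91.85 w 0.0869 F [0.  0.4 0.4] q [-0.77  0.46  0.21  1.62 -0.12  1.11  1.08]
world yaw delta 0.15 -> spin -0.15
[0.5315 0.3173 0.0803] tool cm (after spin) [ 1.23  0.06 -0.05]
```

```bash
python3 -m inch '[{"translation":[0.7,0,-0.1],"spin":-0.1},{"translation":[0.4,0,0],"spin":0},{"translation":[0.1,0,0],"spin":0},{"translation":[0,0,0],"spin":0}]'; python3 -c "
from h import *
to((.5315,.3173,.0803),yaw=92)"; python3 -m inch '[{"translation":[0,0,0],"spin":0},{"translation":[0,0,0],"spin":0},{"translation":[0,0,0],"spin":0},{"translation":[0,0,0],"spin":0},{"translation":[0,0,0],"spin":0}]' 1 45
python3 - <<'E'
from h import *
to((.5315,.3173,.155),(.577,-.0866,.155),(.577,-.0866,.0922),yaw=92.3)
E
```

```text
time: 35.65
ee_pos: [0.5316, 0.317, 0.0811]
eef_rot: [-0.014, 0.718, 0.01, 0.695]
ft_force: [0.1, -0.1, 0.5]
width: 0.0871
t 35.65 tcp [0.5316 0.317  0.0811] toolx [-0.0326 -0.0071 -0.9994] yawY 91.96 w 0.0871 F [ 0.1 -0.1  0.5] q [-0.77  0.47  0.21  1.63 -0.12  1.08  1.08]
world yaw delta 0.04 -> spin -0.04
[0.5315 0.3173 0.0803] tool cm (after spin) [ 0.08  0.03 -0.01]
time: 36.28
ee_pos: [0.5318, 0.3173, 0.0816]
eef_rot: [-0.014, 0.718, 0.01, 0.696]
ft_force: [-0.9, 0.0, -0.8]
width: 0.056
t 36.27 tcp [0.5318 0.3173 0.0816] toolx [-0.032  -0.0064 -0.9995] yawY 91.96 w 0.056 F [-0.9  0.  -0.8] q [-0.77  0.47  0.21  1.63 -0.12  1.08  1.08]
world yaw delta 0.34 -> spin -0.34
[0.5315 0.3173 0.155 ] tool cm (after spin) [-7.34 -0.04 -0.27]
[ 0.577  -0.0866  0.155 ] tool cm (after spin) [  0.12 -40.54   2.93]
[ 0.577  -0.0866  0.0922] tool cm (after spin) [6.28 0.03 0.2 ]
```

```bash
python3 -m inch '[{"translation":[-1,0,0],"spin":0},{"translation":[-2,0,0],"spin":0},{"translation":[-2.5,0,0],"spin":0},{"translation":[-1.5,0,0],"spin":0},{"translation":[0,-1.5,0.1],"spin":0},{"translation":[0,-3,0.2],"spin":0},{"translation":[0,-4,0.3],"spin":0},{"translation":[0,-4,0.3],"spin":0},{"translation":[0,-4,0.3],"spin":0},{"translation":[0,-4,0.3],"spin":0},{"translation":[0,-4,0.3],"spin":0},{"translation":[0,-4,0.3],"spin":0},{"translation":[0,-4,0.3],"spin":0},{"translation":[0,-3,0.2],"spin":0},{"translation":[0,-2,0.2],"spin":0},{"translation":[0,-1,0.1],"spin":0},{"translation":[0,0,0],"spin":0},{"translation":[0,0,0],"spin":0}]'
python3 - <<'E'
from h import *
to((.577,-.0866,.15),(.577,-.0866,.0936),yaw=92.3)
E
```

```text
time: 38.52
ee_pos: [0.5662, -0.0929, 0.1454]
eef_rot: [-0.014, 0.724, 0.004, 0.689]
ft_force: [0.0, -0.0, -2.6]
width: 0.0559
t 38.52 tcp [ 0.5662 -0.0929  0.1454] toolx [-0.0498 -0.014  -0.9987] yawY 91.48 w 0.0559 F [ 0.  -0.  -2.6] q [-0.27  0.34  0.42  1.7  -0.12  1.19  1.78]
world yaw delta 0.82 -> spin -0.82
[ 0.577  -0.0866  0.15  ] tool cm (after spin) [-0.52  0.58  1.08]
[ 0.577  -0.0866  0.0936] tool cm (after spin) [5.63 0.07 0.28]
```

```bash
python3 -m inch '[{"translation":[0,0.3,0.5],"spin":-0.5},{"translation":[0.5,0.3,0.5],"spin":-0.3},{"translation":[1.2,0,0.1],"spin":0},{"translation":[1.2,0,0.1],"spin":0},{"translation":[0.6,0,0],"spin":0},{"translation":[0,0,0],"spin":0},{"translation":[0,0,0],"spin":0}]'
python3 - <<'E'
from h import *
to((.577,-.0866,.0936),yaw=92.3)
E
```

```text
time: 39.4
ee_pos: [0.5767, -0.0838, 0.1062]
eef_rot: [-0.02, 0.725, 0.011, 0.688]
ft_force: [-0.0, -0.1, -2.1]
width: 0.0558
t 39.4 tcp [ 0.5767 -0.0838  0.1062] toolx [-0.0514 -0.0134 -0.9986] yawY 92.55 w 0.0558 F [-0.  -0.1 -2.1] q [-0.27  0.4   0.4   1.71 -0.15  1.12  1.79]
world yaw delta -0.25 -> spin 0.25
[ 0.577  -0.0866  0.0936] tool cm (after spin) [ 1.26 -0.26  0.09]
```

```bash
python3 -m inch '[{"translation":[0.4,-0.25,0.25],"spin":0.2},{"translation":[0.4,0,0],"spin":0},{"translation":[0.2,0,0],"spin":0},{"translation":[0,0,0],"spin":0}]'
python3 - <<'E'
from h import *
to((.5787,-.0861,.0938),yaw=92.3)
E
```

```text
time: 39.9
ee_pos: [0.5793, -0.0868, 0.0961]
eef_rot: [-0.019, 0.725, 0.01, 0.689]
ft_force: [-0.7, 0.7, -2.3]
width: 0.056
t 39.9 tcp [ 0.5793 -0.0868  0.0961] toolx [-0.0502 -0.0134 -0.9986] yawY 92.31 w 0.056 F [-0.7  0.7 -2.3] q [-0.26  0.42  0.4   1.71 -0.16  1.1   1.8 ]
world yaw delta -0.01 -> spin 0.01
[ 0.5787 -0.0861  0.0938] tool cm (after spin) [ 0.23  0.08 -0.04]
```

```bash
python3 -m inch '[{"translation":[0.12,0.06,0],"spin":0},{"translation":[0.1,0,0],"spin":0},{"translation":[0.02,0,0],"spin":0},{"translation":[0,0,0],"spin":0}]'
python3 - <<'E'
from h import *
to((.5787,-.0861,.0938),yaw=92.3)
E
```

```text
time: 40.4
ee_pos: [0.5792, -0.0861, 0.0941]
eef_rot: [-0.019, 0.724, 0.01, 0.689]
ft_force: [-0.3, 0.4, -1.1]
width: 0.0556
t 40.4 tcp [ 0.5792 -0.0861  0.0941] toolx [-0.0498 -0.0132 -0.9987] yawY 92.32 w 0.0556 F [-0.3  0.4 -1.1] q [-0.26  0.42  0.4   1.71 -0.16  1.1   1.8 ]
world yaw delta -0.02 -> spin 0.02
[ 0.5787 -0.0861  0.0938] tool cm (after spin) [ 0.03 -0.   -0.05]
```

```bash
python3 -m inch '[{"translation":[0.05,0,-0.04],"spin":0},{"translation":[0,0,0],"spin":0}]'; python3 -m inch '[{"translation":[0,0,0],"spin":0},{"translation":[0,0,0],"spin":0},{"translation":[0,0,0],"spin":0},{"translation":[0,0,0],"spin":0}]' 0; python3 -m inch '[{"translation":[-1,0,0],"spin":0},{"translation":[-3,0,0],"spin":0},{"translation":[-4,0,0],"spin":0},{"translation":[-2,0,0],"spin":0},{"translation":[0,0,0],"spin":0}]'
python3 - <<'E'
from h import *
to((.432,.3193,.17),yaw=92.3)
E
```

```text
time: 40.65
ee_pos: [0.5792, -0.0861, 0.0941]
eef_rot: [-0.019, 0.724, 0.01, 0.689]
ft_force: [-0.4, 0.0, -0.4]
width: 0.0555
time: 41.15
ee_pos: [0.5795, -0.0862, 0.0942]
eef_rot: [-0.019, 0.724, 0.01, 0.69]
ft_force: [-0.1, 0.9, -0.2]
width: 0.084
time: 41.78
ee_pos: [0.5847, -0.085, 0.1995]
eef_rot: [-0.019, 0.723, 0.01, 0.69]
ft_force: [0.3, -0.0, -0.9]
width: 0.0875
t 41.77 tcp [ 0.5847 -0.085   0.1995] toolx [-0.0468 -0.0136 -0.9988] yawY 92.29 w 0.0875 F [ 0.3 -0.  -0.9] q [-0.28  0.33  0.43  1.59 -0.12  1.3   1.77]
world yaw delta 0.01 -> spin -0.01
[0.432  0.3193 0.17  ] tool cm (after spin) [  3.11  41.05 -13.5 ]
```

```bash
python3 -m inch '[{"translation":[0,0,-2],"spin":0},{"translation":[0,0,-4],"spin":0},{"translation":[0,0,-4],"spin":0},{"translation":[0,0,-2],"spin":0},{"translation":[0,0,0],"spin":0}]'; python3 -c "
from h import *
st()"; python3 -m inch '[{"translation":[0,2,0],"spin":0},{"translation":[0,4,0],"spin":0},{"translation":[0,6,0],"spin":0},{"translation":[0,6,0],"spin":0},{"translation":[0,6,0],"spin":0},{"translation":[0,4,0],"spin":0},{"translation":[0,2,0],"spin":0},{"translation":[0,0,0],"spin":0}]'; python3 -c "
from h import *
to((.432,.3193,.17),yaw=92.3)"
```

```text
time: 42.4
ee_pos: [0.4599, -0.0896, 0.2015]
eef_rot: [-0.019, 0.725, 0.01, 0.689]
ft_force: [0.6, 0.3, 0.2]
width: 0.0868
t 42.4 tcp [ 0.4599 -0.0896  0.2015] toolx [-0.0508 -0.0138 -0.9986] yawY 92.34 w 0.0868 F [0.6 0.3 0.2] q [-0.33  0.04  0.43  1.89  0.    1.26  1.7 ]
time: 43.4
ee_pos: [0.4516, 0.2204, 0.1935]
eef_rot: [-0.018, 0.726, 0.009, 0.688]
ft_force: [0.7, -1.5, 0.7]
width: 0.0871
t 43.4 tcp [0.4516 0.2204 0.1935] toolx [-0.0531 -0.0144 -0.9985] yawY 92.23 w 0.0871 F [ 0.7 -1.5  0.7] q [-0.66  0.13  0.14  1.81 -0.03  1.26  1.1 ]
world yaw delta 0.07 -> spin -0.07
[0.432  0.3193 0.17  ] tool cm (after spin) [ 2.3   9.98 -1.44]
```

```bash
python3 -m inch '[{"translation":[0,2,-0.3],"spin":0},{"translation":[0,4,-0.6],"spin":0},{"translation":[0,3,-0.4],"spin":0},{"translation":[0,1,0],"spin":0},{"translation":[1.5,0,0],"spin":0},{"translation":[1,0,0],"spin":0},{"translation":[0,0,0],"spin":0},{"translation":[0,0,0],"spin":0}]'; python3 -c "
from h import *
to((.432,.3193,.14),(.432,.3193,.083),yaw=92.3)"
```

```text
time: 44.4
ee_pos: [0.4363, 0.3152, 0.1655]
eef_rot: [-0.014, 0.726, 0.003, 0.688]
ft_force: [-0.2, -0.2, 0.5]
width: 0.0868
t 44.4 tcp [0.4363 0.3152 0.1655] toolx [-0.0532 -0.0164 -0.9984] yawY 91.44 w 0.0868 F [-0.2 -0.2  0.5] q [-0.76  0.23  0.07  1.75 -0.04  1.21  0.92]
world yaw delta 0.86 -> spin -0.86
[0.432  0.3193 0.14  ] tool cm (after spin) [ 2.56  0.47 -0.28]
[0.432  0.3193 0.083 ] tool cm (after spin) [5.69 0.09 0.31]
```

```bash
python3 -m inch '[{"translation":[0.6,0.4,-0.3],"spin":-0.8},{"translation":[1.3,0.1,0],"spin":0},{"translation":[1,0,0],"spin":0},{"translation":[0,0,0],"spin":0}]'; python3 -c "
from h import *
to((.432,.3193,.083),yaw=92.3)"
```

```text
time: 44.9
ee_pos: [0.4313, 0.3196, 0.1346]
eef_rot: [-0.019, 0.726, 0.009, 0.688]
ft_force: [-0.1, -0.2, -0.1]
width: 0.0872
t 44.9 tcp [0.4313 0.3196 0.1346] toolx [-0.0531 -0.0163 -0.9985] yawY 92.28 w 0.0872 F [-0.1 -0.2 -0.1] q [-0.76  0.26  0.06  1.78 -0.04  1.15  0.93]
world yaw delta 0.02 -> spin -0.02
[0.432  0.3193 0.083 ] tool cm (after spin) [5.15 0.04 0.34]
```

```bash
python3 -m inch '[{"translation":[0.8,0,0.1],"spin":0},{"translation":[1.5,0,0.1],"spin":0},{"translation":[1.5,0,0.1],"spin":0},{"translation":[1,0,0.05],"spin":0},{"translation":[0.2,0,0],"spin":0},{"translation":[0,0,0],"spin":0}]'; python3 -c "
from h import *
to((.432,.3193,.083),yaw=92.3)"
```

```text
time: 45.65
ee_pos: [0.4322, 0.3187, 0.0805]
eef_rot: [-0.019, 0.726, 0.008, 0.688]
ft_force: [0.4, -0.2, -0.4]
width: 0.0868
t 45.65 tcp [0.4322 0.3187 0.0805] toolx [-0.0536 -0.0168 -0.9984] yawY 92.27 w 0.0868 F [ 0.4 -0.2 -0.4] q [-0.76  0.32  0.06  1.83 -0.05  1.04  0.93]
world yaw delta 0.03 -> spin -0.03
[0.432  0.3193 0.083 ] tool cm (after spin) [-0.25  0.06 -0.03]
```

```bash
python3 -m inch '[{"translation":[-0.2,0,0],"spin":0},{"translation":[0,0,0],"spin":0},{"translation":[0,0,0],"spin":0},{"translation":[0,0,0],"spin":0},{"translation":[0,0,0],"spin":0}]' 1 45; python3 -c "
from h import *
to((.432,.3193,.145),(.5035,-.0227,.145),yaw=92.3)
cv2.imwrite('pics/g6.png',optics.camera('scene')[:,:,::-1])"
```

```text
time: 46.28
ee_pos: [0.433, 0.3193, 0.084]
eef_rot: [-0.019, 0.725, 0.009, 0.688]
ft_force: [0.4, -0.5, -0.5]
width: 0.0576
t 46.27 tcp [0.433  0.3193 0.084 ] toolx [-0.0519 -0.0151 -0.9985] yawY 92.26 w 0.0576 F [ 0.4 -0.5 -0.5] q [-0.76  0.32  0.06  1.83 -0.05  1.05  0.93]
world yaw delta 0.04 -> spin -0.04
[0.432  0.3193 0.145 ] tool cm (after spin) [-6.09 -0.08 -0.42]
[ 0.5035 -0.0227  0.145 ] tool cm (after spin) [  0.15 -34.46   5.79]
```

View pics/g6.png

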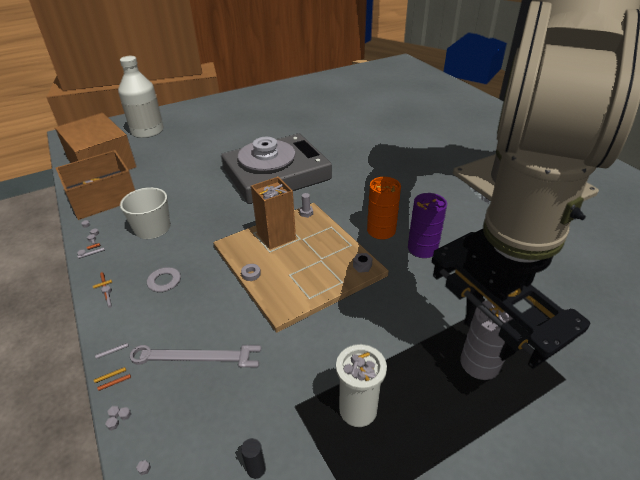

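The picture shows the carton back in its square at (273,213), the pulley on the pan at (265,148), the tub on the mat and the can gripped. Carrying the can back.

```bash
python3 -m inch '[{"translation":[-1,0,0],"spin":0},{"translation":[-2,0,0],"spin":0},{"translation":[-2.5,0,0],"spin":0},{"translation":[-1.5,0,0],"spin":0},{"translation":[0,-1.5,0.3],"spin":0},{"translation":[0,-3,0.5],"spin":0},{"translation":[0,-5,0.8],"spin":0},{"translation":[0,-5,0.8],"spin":0},{"translation":[0,-5,0.8],"spin":0},{"translation":[0,-5,0.8],"spin":0},{"translation":[0,-4,0.6],"spin":0},{"translation":[0,-3,0.5],"spin":0},{"translation":[0,-1.5,0.3],"spin":0},{"translation":[0,0,0],"spin":0},{"translation":[0,0,0],"spin":0}]'
python3 - <<'E'
from h import *
to((.505,-.0227,.15),(.505,-.0227,.096),yaw=92.3)
E
```

```text
time: 48.2
ee_pos: [0.498, -0.0277, 0.1501]
eef_rot: [-0.02, 0.73, 0.005, 0.683]
ft_force: [-0.2, 0.0, -4.5]
width: 0.0571
t 48.2 tcp [ 0.498  -0.0277  0.1501] toolx [-0.0664 -0.0222 -0.9975] yawY 92.05 w 0.0571 F [-0.2  0.  -4.5] q [-0.35  0.17  0.33  1.87 -0.04  1.18  1.6 ]
world yaw delta 0.25 -> spin -0.25
[ 0.505  -0.0227  0.15  ] tool cm (after spin) [-0.05  0.47  0.72]
[ 0.505  -0.0227  0.096 ] tool cm (after spin) [5.39 0.11 0.36]
```

```bash
python3 -m inch '[{"translation":[0.3,0.3,0.5],"spin":-0.2},{"translation":[1,0.3,0.4],"spin":0},{"translation":[1.5,0,0.1],"spin":0},{"translation":[1,0,0],"spin":0},{"translation":[0.4,0,0],"spin":0},{"translation":[0,0,0],"spin":0},{"translation":[0,0,0],"spin":0}]'
python3 - <<'E'
from h import *
to((.5062,-.022,.0965),yaw=92.3)
E
```

```text
time: 49.08
ee_pos: [0.5048, -0.0186, 0.1034]
eef_rot: [-0.023, 0.731, 0.008, 0.682]
ft_force: [0.4, -0.0, -4.7]
width: 0.0575
t 49.08 tcp [ 0.5048 -0.0186  0.1034] toolx [-0.068  -0.022  -0.9974] yawY 92.54 w 0.0575 F [ 0.4 -0.  -4.7] q [-0.35  0.25  0.32  1.89 -0.06  1.08  1.61]
world yaw delta -0.24 -> spin 0.24
[ 0.5062 -0.022   0.0965] tool cm (after spin) [ 0.68 -0.33  0.18]
```

```bash
python3 -m inch '[{"translation":[0.2,-0.33,0.15],"spin":0.1},{"translation":[0.2,0,0],"spin":0},{"translation":[0.1,0,0],"spin":0},{"translation":[0,0,0],"spin":0}]'
python3 - <<'E'
from h import *
to((.5062,-.022,.0965),yaw=92.3)
E
```

```text
time: 49.58
ee_pos: [0.5067, -0.0224, 0.0988]
eef_rot: [-0.022, 0.73, 0.007, 0.683]
ft_force: [-0.6, 0.6, -4.0]
width: 0.0572
t 49.58 tcp [ 0.5067 -0.0224  0.0988] toolx [-0.0665 -0.0217 -0.9975] yawY 92.41 w 0.0572 F [-0.6  0.6 -4. ] q [-0.34  0.25  0.32  1.89 -0.07  1.07  1.62]
world yaw delta -0.11 -> spin 0.11
[ 0.5062 -0.022   0.0965] tool cm (after spin) [ 0.23  0.05 -0.03]
```

```bash
python3 -m inch '[{"translation":[0.12,0.03,0],"spin":0},{"translation":[0.1,0,0],"spin":0},{"translation":[0.03,0,0],"spin":0},{"translation":[0,0,0],"spin":0}]'
python3 - <<'E'
from h import *
to((.5062,-.022,.0965),yaw=92.3)
E
```

```text
time: 50.08
ee_pos: [0.5065, -0.022, 0.0963]
eef_rot: [-0.022, 0.73, 0.008, 0.683]
ft_force: [-0.1, 0.6, -3.7]
width: 0.0574
t 50.08 tcp [ 0.5065 -0.022   0.0963] toolx [-0.0664 -0.0217 -0.9976] yawY 92.42 w 0.0574 F [-0.1  0.6 -3.7] q [-0.34  0.26  0.32  1.9  -0.07  1.07  1.62]
world yaw delta -0.12 -> spin 0.12
[ 0.5062 -0.022   0.0965] tool cm (after spin) [-0.02  0.   -0.03]
```

```bash
python3 -m inch '[{"translation":[0.06,0,0],"spin":0},{"translation":[0.04,0,0],"spin":0},{"translation":[0,0,0],"spin":0}]'
```

```text
time: 50.45
ee_pos: [0.5066, -0.0221, 0.0962]
eef_rot: [-0.022, 0.73, 0.008, 0.683]
ft_force: [-1.6, -0.1, -1.3]
width: 0.0573
```

Contact felt: the weight has dropped to 1.3 N. Release and lift.

```bash
python3 -m inch '[{"translation":[0,0,0],"spin":0},{"translation":[0,0,0],"spin":0},{"translation":[0,0,0],"spin":0},{"translation":[0,0,0],"spin":0}]' 0; python3 -m inch '[{"translation":[-1,0,0],"spin":0},{"translation":[-3,0,0],"spin":0},{"translation":[-4,0,0],"spin":0},{"translation":[-2,0,0],"spin":0},{"translation":[0,0,0],"spin":0}]'
python3 - <<'E'
from h import *
to((.6285,.3207,.17),(.6285,.3207,.0725),yaw=92.3)
E
```

```text
time: 50.95
ee_pos: [0.5076, -0.022, 0.0965]
eef_rot: [-0.022, 0.729, 0.008, 0.684]
ft_force: [-0.5, -0.2, -0.4]
width: 0.0848
time: 51.58
ee_pos: [0.5145, -0.0199, 0.2017]
eef_rot: [-0.022, 0.729, 0.008, 0.684]
ft_force: [0.2, -0.9, 0.0]
width: 0.087
t 51.58 tcp [ 0.5145 -0.0199  0.2017] toolx [-0.0623 -0.0212 -0.9978] yawY 92.4 w 0.087 F [ 0.2 -0.9  0. ] q [-0.36  0.16  0.33  1.77 -0.03  1.29  1.59]
world yaw delta -0.1 -> spin 0.1
[0.6285 0.3207 0.17  ] tool cm (after spin) [ 1.74 33.63 12.89]
[0.6285 0.3207 0.0725] tool cm (after spin) [9.73 0.18 0.62]
```

```bash
python3 -m inch '[{"translation":[-0.3,0,3],"spin":0},{"translation":[0,0,6],"spin":0},{"translation":[0,0,3.5],"spin":0},{"translation":[0,0,0],"spin":0}]'; python3 -c "
from h import *
st()"; python3 -m inch '[{"translation":[0,3,0],"spin":0},{"translation":[0,6,0],"spin":0},{"translation":[0,6,0],"spin":0},{"translation":[0,6,0],"spin":0},{"translation":[0,6,0],"spin":0},{"translation":[0,4,0],"spin":0},{"translation":[0,1.5,0],"spin":0},{"translation":[0,0,0],"spin":0}]'; python3 -c "
from h import *
to((.6285,.3207,.17),(.6285,.3207,.0725),yaw=92.3)"
```

```text
time: 52.08
ee_pos: [0.6415, -0.0144, 0.1935]
eef_rot: [-0.022, 0.73, 0.008, 0.683]
ft_force: [-0.7, -0.1, 0.5]
width: 0.0873
t 52.08 tcp [ 0.6415 -0.0144  0.1935] toolx [-0.065  -0.0207 -0.9977] yawY 92.44 w 0.0873 F [-0.7 -0.1  0.5] q [-0.3   0.45  0.34  1.43 -0.13  1.35  1.65]
time: 53.08
ee_pos: [0.6221, 0.3136, 0.1814]
eef_rot: [-0.021, 0.733, 0.004, 0.68]
ft_force: [-0.3, -1.3, 0.4]
width: 0.0873
t 53.08 tcp [0.6221 0.3136 0.1814] toolx [-0.0735 -0.0255 -0.997 ] yawY 92.05 w 0.0873 F [-0.3 -1.3  0.4] q [-0.67  0.59  0.23  1.25 -0.14  1.4   1.16]
world yaw delta 0.25 -> spin -0.25
[0.6285 0.3207 0.17  ] tool cm (after spin) [1.08 0.71 0.75]
[0.6285 0.3207 0.0725] tool cm (after spin) [9.72 0.22 0.72]
```

```bash
python3 -m inch '[{"translation":[0,0.4,0.4],"spin":-0.2},{"translation":[0,0.3,0.3],"spin":0},{"translation":[0,0,0],"spin":0},{"translation":[0,0,0],"spin":0},{"translation":[0,0,0],"spin":0},{"translation":[0,0,0],"spin":0},{"translation":[0,0,0],"spin":0},{"translation":[0,0,0],"spin":0},{"translation":[0,0,0],"spin":0},{"translation":[0,0,0],"spin":0}]'; python3 -c "
from h import *
to((.6285,.3207,.17),(.6285,.3207,.0725),yaw=92.3)"
```

```text
time: 54.32
ee_pos: [0.6313, 0.3146, 0.1815]
eef_rot: [-0.02, 0.732, 0.002, 0.681]
ft_force: [0.3, 1.5, -0.1]
width: 0.087
t 54.33 tcp [0.6313 0.3146 0.1815] toolx [-0.0723 -0.0273 -0.997 ] yawY 91.83 w 0.087 F [ 0.3  1.5 -0.1] q [-0.67  0.61  0.23  1.22 -0.14  1.41  1.16]
world yaw delta 0.47 -> spin -0.47
[0.6285 0.3207 0.17  ] tool cm (after spin) [ 1.15  0.65 -0.18]
[0.6285 0.3207 0.0725] tool cm (after spin) [9.72 0.24 0.71]
```

```bash
python3 -m inch '[{"translation":[0.8,0.6,-0.2],"spin":-0.4},{"translation":[2,0.05,0.15],"spin":0},{"translation":[2,0.05,0.15],"spin":0},{"translation":[1,0,0.1],"spin":0},{"translation":[0,0,0],"spin":0}]'; python3 -c "
from h import *
to((.6285,.3207,.0725),yaw=92.3)"
```

```text
time: 54.95
ee_pos: [0.6322, 0.3196, 0.1261]
eef_rot: [-0.022, 0.729, 0.004, 0.684]
ft_force: [-0.3, -0.1, 2.3]
width: 0.087
t 54.95 tcp [0.6322 0.3196 0.1261] toolx [-0.0633 -0.0264 -0.9976] yawY 92.2 w 0.087 F [-0.3 -0.1  2.3] q [-0.67  0.64  0.22  1.28 -0.14  1.31  1.17]
world yaw delta 0.1 -> spin -0.1
[0.6285 0.3207 0.0725] tool cm (after spin) [ 5.37  0.26 -0.02]
```

```bash
python3 -m inch '[{"translation":[0.5,0.1,-0.3],"spin":0},{"translation":[1.5,0.05,0.1],"spin":0},{"translation":[1.5,0.05,0.1],"spin":0},{"translation":[1,0.03,0.05],"spin":0},{"translation":[0.3,0,0],"spin":0},{"translation":[0,0,0],"spin":0}]'; python3 -c "
from h import *
to((.6285,.3207,.0725),yaw=92.3)"
```

```text
time: 55.7
ee_pos: [0.6581, 0.3104, 0.1285]
eef_rot: [-0.015, 0.705, 0.002, 0.709]
ft_force: [-0.1, 0.0, 0.3]
width: 0.0872
t 55.7 tcp [0.6581 0.3104 0.1285] toolx [ 0.0063 -0.0182 -0.9998] yawY 91.38 w 0.0872 F [-0.1  0.   0.3] q [-0.67  0.64  0.24  1.28 -0.13  1.24  1.17]
world yaw delta 0.92 -> spin -0.92
[0.6285 0.3207 0.0725] tool cm (after spin) [ 5.56  1.25 -2.95]
```

The tool didn't go down and tilted back instead, so something interfered. Looking before I move again.

Run:
```python
from h import *
a=optics.camera("scene")[:,:,::-1];b=optics.camera("top")[:,:,::-1]
cv2.imwrite("pics/g7.png",a);cv2.imwrite("pics/t7.png",b);st()
cv2.imwrite("pics/g7c.png",cv2.resize(a[180:480,280:600],None,fx=2,fy=2,interpolation=cv2.INTER_CUBIC))
```

```text
t 55.8 tcp [0.6576 0.3106 0.1277] toolx [ 0.0048 -0.0187 -0.9998] yawY 91.41 w 0.087 F [-0.8 -1.4  7.3] q [-0.67  0.64  0.24  1.28 -0.13  1.24  1.17]
```

View pics/g7c.png

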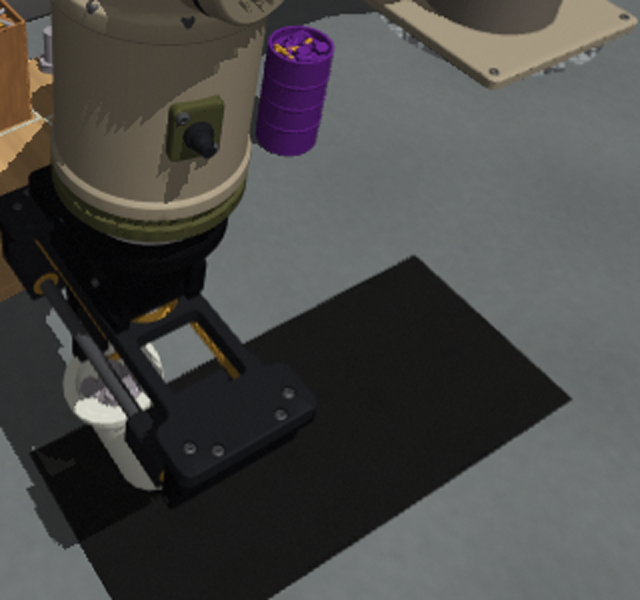

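View pics/t7.png

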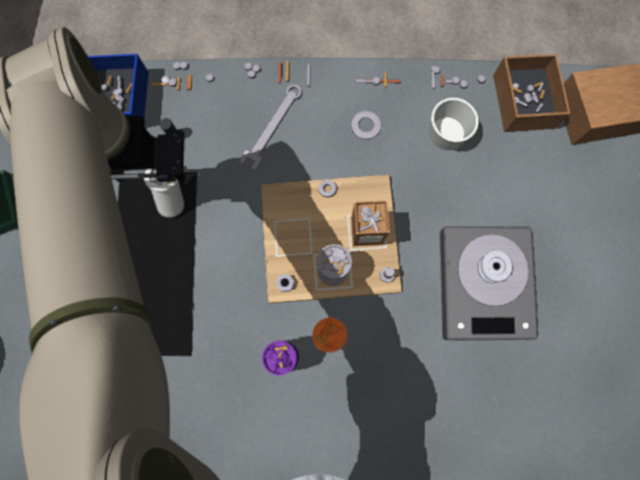

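Run:
```python
from h import *
b=cv2.imread("pics/t7.png");t=cv2.imread("pics/t5.png");a=cv2.imread("pics/g7.png")
k=lambda i,x,y,w,h,s:cv2.resize(i[y:y+h,x:x+w],None,fx=s,fy=s,interpolation=cv2.INTER_CUBIC)
cv2.imwrite("pics/z1.png",np.hstack([k(t,100,110,100,140,4),k(b,100,110,100,140,4)]))
cv2.imwrite("pics/z2.png",k(a,270,300,180,140,4.3))
print(w2p("top",[(.6285,.3207,.109)]))
```

```text
[[140.32129268 190.44283291]]
```

View pics/z1.png

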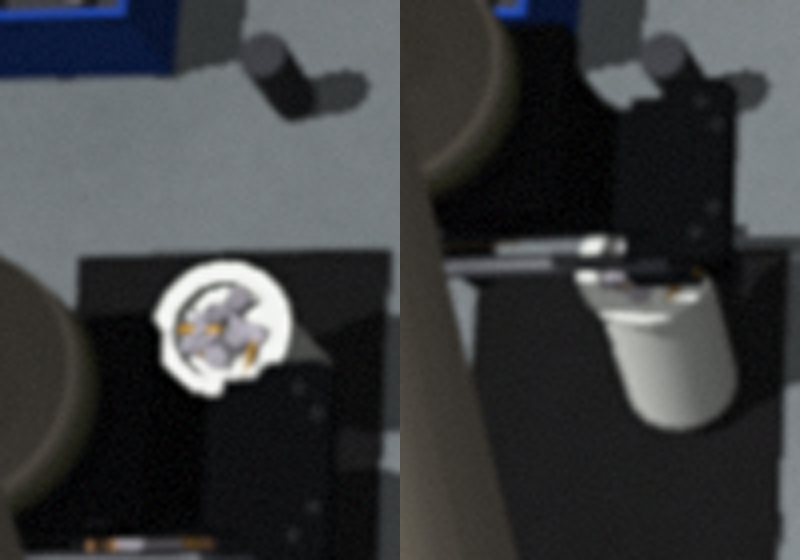

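View pics/z2.png

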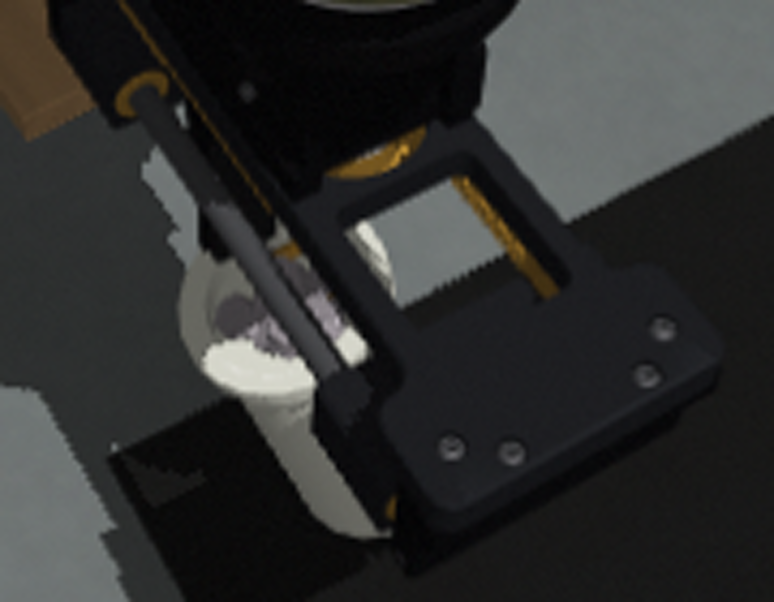

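```bash
python3 - <<'E'
from h import *
print("tub in t3/t5",p2w("top",[(155.5,191)],.109), p2w("scene",[(361,363)],.109))
# tub now: base bottom visible arc lowest pix, sides
x,y=p2w("top",[(155.5,191)],.109)[0]
print("upright base px",w2p("top",[(x,y,.003),(x-.026,y,.003),(x,y-.026,.003)]))
f=lambda uv:(np.array(uv,float)+.5)/4-.5+[0,110]
print("base low/right edge now px",f([(675-300,430),(738-300,375)])) 
for z in (.003,.01): print(p2w("top",f([(675-300,430),(738-300,380)]),z))
print("can on mat t3",p2w("top",[(133.5,303)],.113))
E
python3 - <<'E'
import cv2
a=cv2.imread("pics/g3.png");b=cv2.imread("pics/g2.png")
E
```

```text
tub in t3/t5 [[0.62731721 0.29278908]] [[0.62678066 0.29059682]]
upright base px [[171.78339357 206.37551169]
 [170.97645357 219.26649688]
 [184.75801986 206.36318959]]
base low/right edge now px [[ 93.375 217.125]
 [109.125 203.375]]
[[0.60576261 0.45207837]
 [0.63127394 0.4213547 ]]
[[0.60405053 0.44889612]
 [0.62938423 0.41838636]]
can on mat t3 [[0.42847835 0.31769806]]
```

The tub wasn't where I released it. It was at (0.627, 0.291), 29 mm off in y: the finger must have dragged it at the first lift-off. On this descent the finger came down on its rim and tilted it about 15° in +x. I'll ease it back the way it went: slowly -x with a little lift.

```bash
python3 -m inch '[{"translation":[-0.05,0,-0.4],"spin":0},{"translation":[-0.05,0,-0.4],"spin":0},{"translation":[-0.05,0,-0.4],"spin":0}]'
python3 - <<'E'
from h import *
a=optics.camera("scene")[:,:,::-1];b=optics.camera("top")[:,:,::-1];st()
k=lambda i,x,y,w,h,s:cv2.resize(i[y:y+h,x:x+w],None,fx=s,fy=s,interpolation=cv2.INTER_CUBIC)
cv2.imwrite("pics/z3.png",np.hstack([k(b,100,110,90,140,4),k(a,290,300,110,140,4)]))
E
```

```text
time: 56.18
ee_pos: [0.6448, 0.3098, 0.1271]
eef_rot: [-0.016, 0.706, 0.001, 0.708]
ft_force: [0.6, -0.4, 2.7]
width: 0.0874
t 56.27 tcp [0.6445 0.3101 0.1273] toolx [ 0.0025 -0.0203 -0.9998] yawY 91.43 w 0.0872 F [-0.5  0.4  2.9] q [-0.68  0.61  0.24  1.32 -0.12  1.23  1.16]
```

View pics/z3.png

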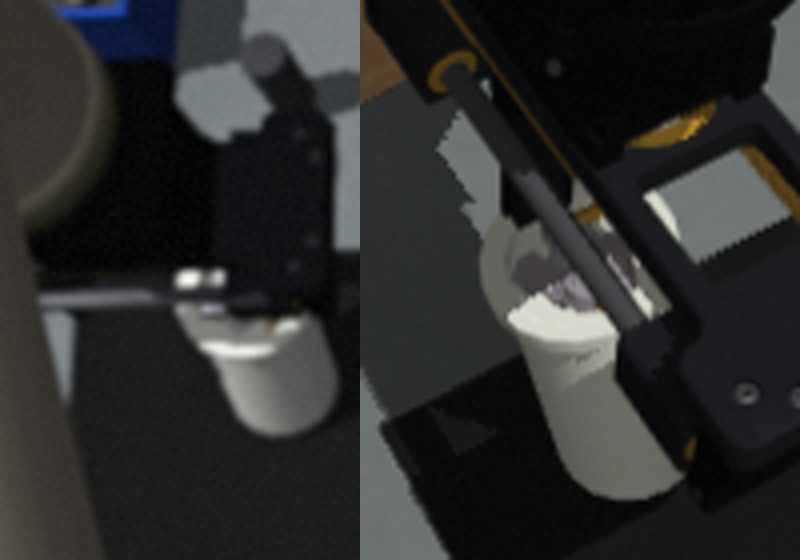

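It's working: the rim's near edge moved from row 190 to row 199, and upright is about row 209. Continuing.

```bash
python3 -m inch '[{"translation":[-0.05,0,-0.4],"spin":0},{"translation":[-0.05,0,-0.4],"spin":0},{"translation":[-0.05,0,-0.3],"spin":0}]'
python3 - <<'E'
from h import *
a=optics.camera("scene")[:,:,::-1];b=optics.camera("top")[:,:,::-1];st()
k=lambda i,x,y,w,h,s:cv2.resize(i[y:y+h,x:x+w],None,fx=s,fy=s,interpolation=cv2.INTER_CUBIC)
cv2.imwrite("pics/z4.png",np.hstack([k(b,100,110,90,140,4),k(a,290,300,110,140,4)]))
E
```

```text
time: 56.65
ee_pos: [0.6322, 0.3099, 0.1271]
eef_rot: [-0.016, 0.707, 0.002, 0.707]
ft_force: [-0.3, 0.1, -0.4]
width: 0.0874
t 56.75 tcp [0.6322 0.3101 0.1273] toolx [ 6.000e-04 -2.080e-02 -9.998e-01] yawY 91.46 w 0.087 F [-0.1  0.3 -0.3] q [-0.69  0.59  0.24  1.36 -0.12  1.22  1.15]
```

View pics/z4.png

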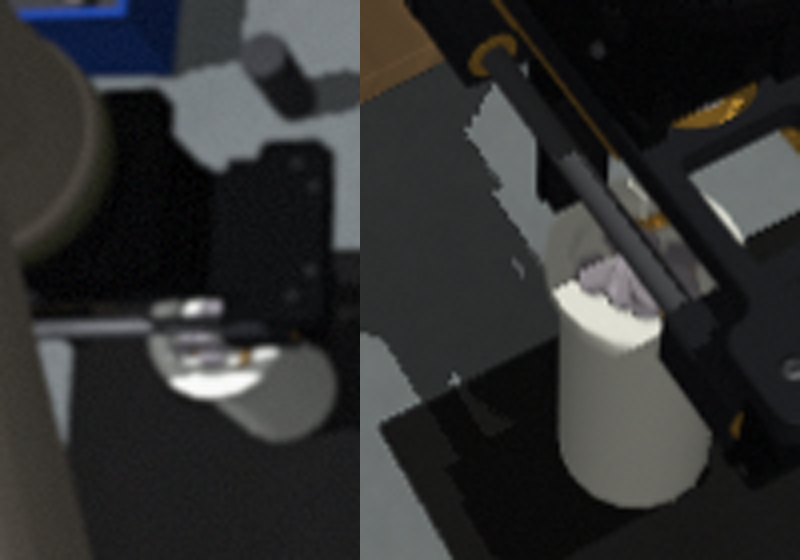

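The tub stands upright again: rim edge back at row 210, contact force about 0. I'll go straight up and re-measure.

```bash
python3 -m inch '[{"translation":[-0.5,0,0],"spin":0},{"translation":[-2,0,0],"spin":0},{"translation":[-4,0,0],"spin":0},{"translation":[-2,0,-3],"spin":0},{"translation":[0,0,-6],"spin":0},{"translation":[0,0,-5],"spin":0},{"translation":[0,0,0],"spin":0},{"translation":[0,0,0],"spin":0}]'
python3 - <<'E'
from h import *
a=optics.camera("scene")[:,:,::-1];b=optics.camera("top")[:,:,::-1];st()
cv2.imwrite("pics/g8.png",a);cv2.imwrite("pics/t8.png",b)
k=lambda i,x,y,w,h,s:cv2.resize(i[y:y+h,x:x+w],None,fx=s,fy=s,interpolation=cv2.INTER_CUBIC)
cv2.imwrite("pics/z5.png",np.hstack([k(b,100,140,90,110,4),k(a,310,320,100,110,4)]))
cv2.imwrite("pics/z6.png",k(b,250,165,160,150,4))
cv2.imwrite("pics/z7.png",k(a,205,165,190,150,4))
E
```

```text
time: 57.75
ee_pos: [0.4914, 0.3085, 0.2248]
eef_rot: [-0.014, 0.704, 0.003, 0.71]
ft_force: [0.3, 0.7, 0.5]
width: 0.0868
t 57.85 tcp [0.4917 0.3085 0.2241] toolx [ 0.0085 -0.0155 -0.9998] yawY 91.32 w 0.0873 F [-0.2  0.4 -0. ] q [-0.84  0.24  0.22  1.62 -0.04  1.29  0.98]
```

View pics/z5.png

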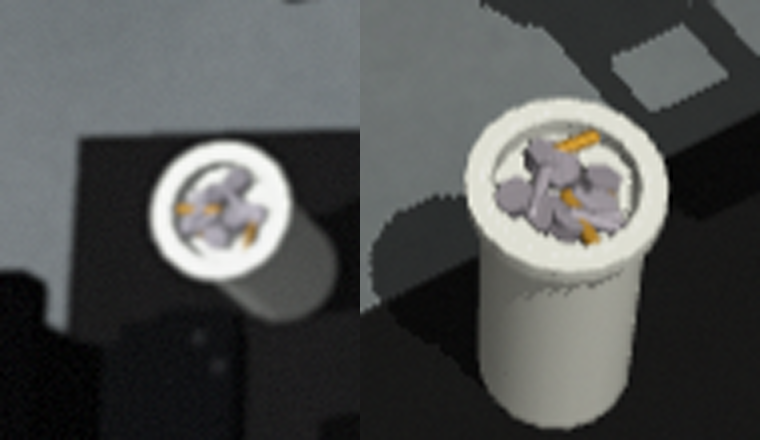

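View pics/z6.png

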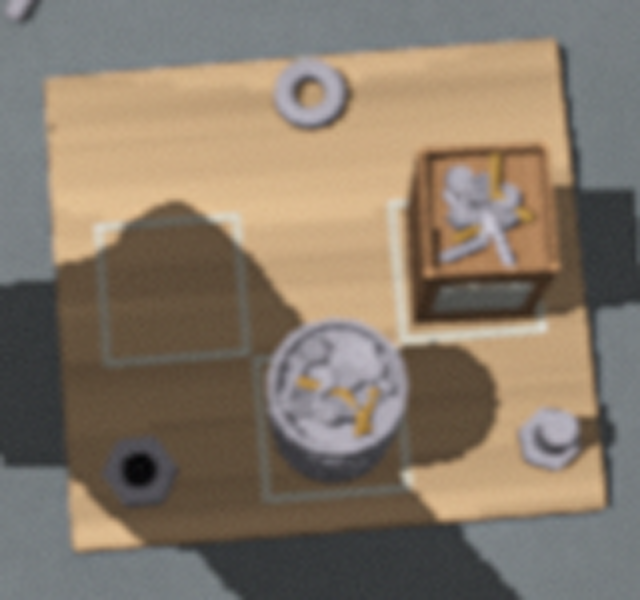

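View pics/z7.png

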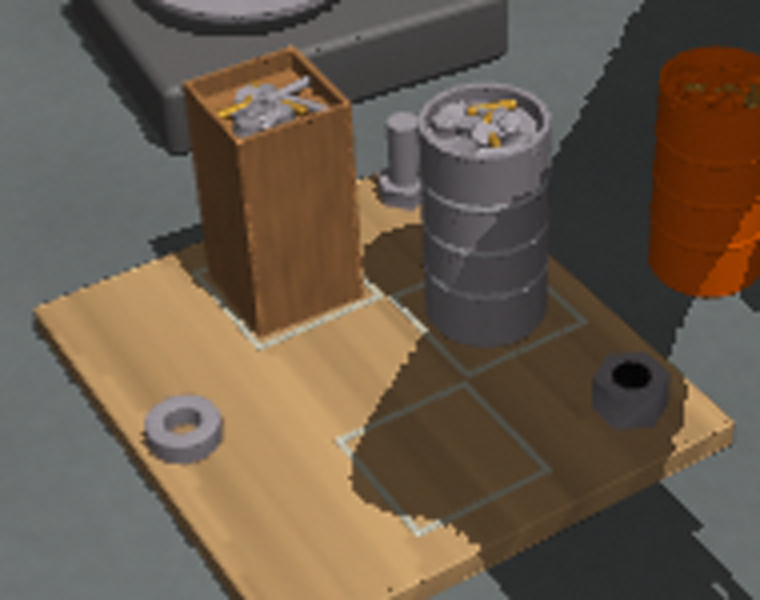

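The carton and can stand exactly as at the start (compared with ov0). The tub is upright on the mat, with its rim centre at about top (155,192) and scene (361.5,366.5).

Run:
```python
from h import *
p=p2w("top",[((221.5)/4-.5+100,210.5/4-.5+140)],.109); q=p2w("scene",[(207.5/4-.5+310,187.5/4-.5+320)],.109)
print(p,q); c=(p+q)[0]/2
to((*c,.19),(*c,.0725),yaw=92.3)
```

```text
[[0.62525028 0.2937809 ]] [[0.62893669 0.29490917]]
t 57.85 tcp [0.4917 0.3085 0.2241] toolx [ 0.0085 -0.0155 -0.9998] yawY 91.32 w 0.0873 F [-0.2  0.4 -0. ] q [-0.84  0.24  0.22  1.62 -0.04  1.29  0.98]
world yaw delta 0.98 -> spin -0.98
[0.62709349 0.29434503 0.19      ] tool cm (after spin) [ 3.55 -1.9  13.45]
[0.62709349 0.29434503 0.0725    ] tool cm (after spin) [11.75  0.18 -0.1 ]
```

```bash
python3 -m inch '[{"translation":[0,-0.5,3],"spin":-0.5},{"translation":[0.5,-0.5,5],"spin":-0.4},{"translation":[1,-0.5,4],"spin":0},{"translation":[1,-0.3,1.4],"spin":0},{"translation":[0.5,0,0],"spin":0},{"translation":[0,0,0],"spin":0},{"translation":[0,0,0],"spin":0}]'
python3 - <<'E'
from h import *
to((.627,.2943,.14),(.627,.2943,.0725),yaw=92.3)
E
```

```text
time: 58.72
ee_pos: [0.6327, 0.2937, 0.1938]
eef_rot: [-0.019, 0.704, 0.007, 0.71]
ft_force: [-0.1, -0.9, -1.3]
width: 0.0867
t 58.73 tcp [0.6327 0.2937 0.1938] toolx [ 0.0084 -0.0168 -0.9998] yawY 92.18 w 0.0867 F [-0.1 -0.9 -1.3] q [-0.69  0.52  0.27  1.32 -0.12  1.32  1.18]
world yaw delta 0.12 -> spin -0.12
[0.627  0.2943 0.14  ] tool cm (after spin) [ 5.38  0.17 -0.6 ]
[0.627  0.2943 0.0725] tool cm (after spin) [ 6.75  0.12 -0.05]
```

```bash
python3 -m inch '[{"translation":[1,0.1,-0.5],"spin":0},{"translation":[2,0.05,-0.1],"spin":0},{"translation":[1.5,0,0],"spin":0},{"translation":[0.6,0,0],"spin":0},{"translation":[0,0,0],"spin":0},{"translation":[0,0,0],"spin":0}]'
python3 - <<'E'
from h import *
to((.627,.2943,.0725),yaw=92.3)
a=optics.camera("scene")[:,:,::-1];b=optics.camera("top")[:,:,::-1]
k=lambda i,x,y,w,h,s:cv2.resize(i[y:y+h,x:x+w],None,fx=s,fy=s,interpolation=cv2.INTER_CUBIC)
cv2.imwrite("pics/z8.png",np.hstack([k(b,100,140,90,140,4),k(a,310,290,100,140,4)]))
E
```

```text
time: 59.48
ee_pos: [0.6248, 0.2965, 0.1427]
eef_rot: [-0.02, 0.703, 0.01, 0.71]
ft_force: [0.6, -0.1, 0.3]
width: 0.0871
t 59.48 tcp [0.6248 0.2965 0.1427] toolx [ 0.0103 -0.0139 -0.9999] yawY 92.35 w 0.0871 F [ 0.6 -0.1  0.3] q [-0.7   0.54  0.26  1.4  -0.12  1.22  1.18]
world yaw delta -0.05 -> spin 0.05
[0.627  0.2943 0.0725] tool cm (after spin) [ 7.02 -0.12  0.15]
```

View pics/z8.png

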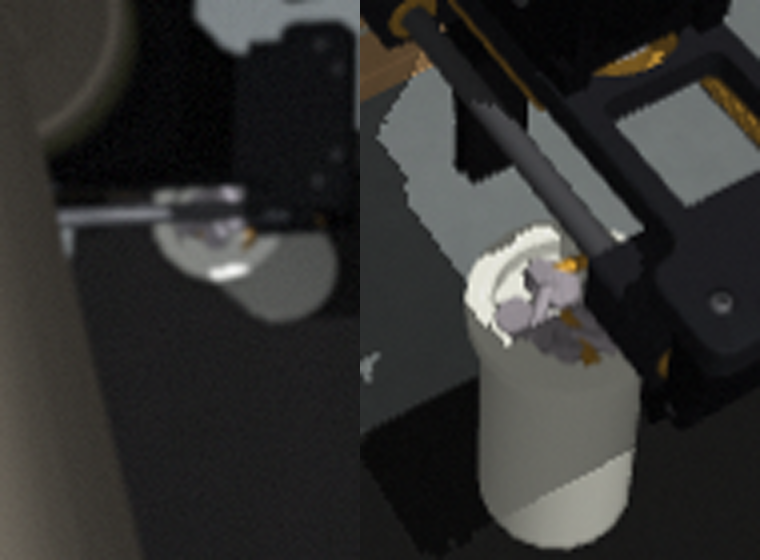

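The fingers now straddle the tub. I'll descend in short steps and watch the force.

```bash
python3 -m inch '[{"translation":[0.5,-0.2,0.2],"spin":0},{"translation":[0.8,0,0],"spin":0},{"translation":[0.8,0,0],"spin":0},{"translation":[0,0,0],"spin":0}]'
python3 - <<'E'
from h import *
to((.627,.2943,.0725),yaw=92.3)
E
```

```text
time: 60.08
ee_pos: [0.6275, 0.2939, 0.1203]
eef_rot: [-0.019, 0.703, 0.009, 0.711]
ft_force: [-0.8, 0.0, 0.0]
width: 0.0871
t 60.08 tcp [0.6275 0.2939 0.1203] toolx [ 0.0105 -0.0139 -0.9998] yawY 92.33 w 0.0871 F [-0.8  0.   0. ] q [-0.69  0.56  0.25  1.41 -0.13  1.18  1.19]
world yaw delta -0.03 -> spin 0.03
[0.627  0.2943 0.0725] tool cm (after spin) [ 4.78  0.11 -0.09]
```

```bash
python3 -m inch '[{"translation":[0.8,0.1,-0.05],"spin":0},{"translation":[1.2,0,0],"spin":0},{"translation":[1.2,0,0],"spin":0},{"translation":[0.9,0,0],"spin":0},{"translation":[0.2,0,0],"spin":0},{"translation":[0,0,0],"spin":0}]'
python3 - <<'E'
from h import *
to((.627,.2943,.0725),yaw=92.3)
E
```

```text
time: 60.82
ee_pos: [0.627, 0.2943, 0.0736]
eef_rot: [-0.02, 0.704, 0.009, 0.71]
ft_force: [-0.3, 1.3, -0.0]
width: 0.087
t 60.83 tcp [0.627  0.2943 0.0736] toolx [ 0.0097 -0.0144 -0.9998] yawY 92.34 w 0.087 F [-0.3  1.3 -0. ] q [-0.68  0.61  0.24  1.45 -0.14  1.1   1.19]
world yaw delta -0.04 -> spin 0.04
[0.627  0.2943 0.0725] tool cm (after spin) [ 0.11  0.01 -0.  ]
```

```bash
python3 -m inch '[{"translation":[0,0,0],"spin":0},{"translation":[0,0,0],"spin":0},{"translation":[0,0,0],"spin":0},{"translation":[0,0,0],"spin":0},{"translation":[0,0,0],"spin":0},{"translation":[0,0,0],"spin":0}]' 1 40
python3 - <<'E'
from h import *
to((.627,.2943,.13),(.5635,.0525,.13),yaw=92.3)
E
```

```text
time: 61.58
ee_pos: [0.6276, 0.2944, 0.0748]
eef_rot: [-0.019, 0.703, 0.01, 0.711]
ft_force: [-0.2, -0.4, -0.3]
width: 0.06
t 61.58 tcp [0.6276 0.2944 0.0748] toolx [ 0.0111 -0.0136 -0.9998] yawY 92.33 w 0.06 F [-0.2 -0.4 -0.3] q [-0.68  0.61  0.24  1.45 -0.14  1.1   1.19]
world yaw delta -0.03 -> spin 0.03
[0.627  0.2943 0.13  ] tool cm (after spin) [-5.52 -0.09 -0.  ]
[0.5635 0.0525 0.13  ] tool cm (after spin) [  0.26 -23.9   -7.32]
```

The width reads 60 mm, so the upper fingers are on the rim rather than the body. I'll reopen, lower 5 mm and grip again.

```bash
python3 -m inch '[{"translation":[0,0,0],"spin":0},{"translation":[0,0,0],"spin":0},{"translation":[0,0,0],"spin":0},{"translation":[0.3,0,0],"spin":0},{"translation":[0.3,0,0],"spin":0},{"translation":[0,0,0],"spin":0}]' 0; python3 -c "
from h import *
st()
a=optics.camera('scene')[:,:,::-1]
cv2.imwrite('pics/z9.png',cv2.resize(a[260:450,290:450],None,fx=3,fy=3,interpolation=cv2.INTER_CUBIC))"
```

```text
time: 62.32
ee_pos: [0.6276, 0.2945, 0.0683]
eef_rot: [-0.019, 0.703, 0.01, 0.711]
ft_force: [-0.7, 0.1, 0.9]
width: 0.0867
t 62.33 tcp [0.6276 0.2945 0.0683] toolx [ 0.0111 -0.0134 -0.9998] yawY 92.34 w 0.0867 F [-0.7  0.1  0.9] q [-0.68  0.61  0.24  1.45 -0.14  1.09  1.19]
```

View pics/z9.png

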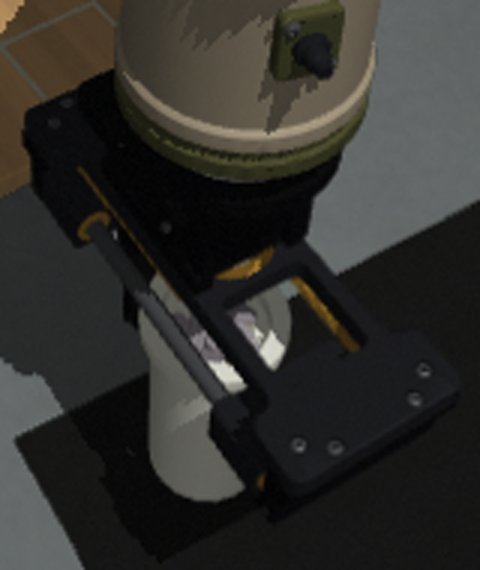

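```bash
python3 -m inch '[{"translation":[0,0,0],"spin":0},{"translation":[0,0,0],"spin":0},{"translation":[0,0,0],"spin":0},{"translation":[0,0,0],"spin":0},{"translation":[0,0,0],"spin":0},{"translation":[0,0,0],"spin":0}]' 1 40
python3 - <<'E'
from h import *
to((.627,.2943,.125),(.5635,.0525,.125),yaw=92.3)
E
```

```text
time: 63.12
ee_pos: [0.6279, 0.2945, 0.0687]
eef_rot: [-0.019, 0.703, 0.01, 0.711]
ft_force: [0.7, 0.2, 0.3]
width: 0.0517
t 63.12 tcp [0.6279 0.2945 0.0687] toolx [ 0.0117 -0.0131 -0.9998] yawY 92.33 w 0.0517 F [0.7 0.2 0.3] q [-0.68  0.61  0.24  1.45 -0.14  1.09  1.19]
world yaw delta -0.03 -> spin 0.03
[0.627  0.2943 0.125 ] tool cm (after spin) [-5.63 -0.1  -0.02]
[0.5635 0.0525 0.125 ] tool cm (after spin) [  0.24 -23.9   -7.32]
```

```bash
python3 -m inch '[{"translation":[-1,0,0],"spin":0},{"translation":[-2,0,0],"spin":0},{"translation":[-2,0,0],"spin":0},{"translation":[-0.5,-1,-0.3],"spin":0},{"translation":[0,-2.5,-0.8],"spin":0},{"translation":[0,-4,-1.2],"spin":0},{"translation":[0,-4,-1.2],"spin":0},{"translation":[0,-4,-1.2],"spin":0},{"translation":[0,-3.5,-1],"spin":0},{"translation":[0,-2,-0.7],"spin":0},{"translation":[0,-1,-0.3],"spin":0},{"translation":[0,0,0],"spin":0},{"translation":[0,0,0],"spin":0}]'
python3 - <<'E'
from h import *
to((.564,.0525,.12),(.564,.0525,.0807),yaw=92.3)
E
```

```text
time: 64.75
ee_pos: [0.5663, 0.0644, 0.1326]
eef_rot: [-0.018, 0.702, 0.011, 0.712]
ft_force: [-0.7, -0.2, -2.4]
width: 0.0515
t 64.75 tcp [0.5663 0.0644 0.1326] toolx [ 0.0147 -0.0106 -0.9998] yawY 92.37 w 0.0515 F [-0.7 -0.2 -2.4] q [-0.48  0.29  0.33  1.77 -0.09  1.09  1.49]
world yaw delta -0.07 -> spin 0.07
[0.564  0.0525 0.12  ] tool cm (after spin) [ 1.27 -1.17 -0.29]
[0.564  0.0525 0.0807] tool cm (after spin) [ 3.93  0.04 -0.06]
```

```bash
python3 -m inch '[{"translation":[0.4,-0.6,-0.1],"spin":0},{"translation":[0.8,-0.5,-0.1],"spin":0},{"translation":[1,0,0],"spin":0},{"translation":[0.8,0,0],"spin":0},{"translation":[0.2,0,0],"spin":0},{"translation":[0,0,0],"spin":0},{"translation":[0,0,0],"spin":0}]'
python3 - <<'E'
from h import *
to((.5644,.0525,.0812),yaw=92.3)
E
```

```text
time: 65.62
ee_pos: [0.5651, 0.0546, 0.0973]
eef_rot: [-0.02, 0.702, 0.012, 0.712]
ft_force: [0.1, 0.2, -3.6]
width: 0.0518
t 65.62 tcp [0.5651 0.0546 0.0973] toolx [ 0.0133 -0.0107 -0.9999] yawY 92.56 w 0.0518 F [ 0.1  0.2 -3.6] q [-0.46  0.33  0.33  1.81 -0.11  1.02  1.52]
world yaw delta -0.26 -> spin 0.26
[0.5644 0.0525 0.0812] tool cm (after spin) [ 1.62 -0.19 -0.1 ]
```

```bash
python3 -m inch '[{"translation":[0.5,-0.2,-0.1],"spin":0},{"translation":[0.5,0,0],"spin":0},{"translation":[0.3,0,0],"spin":0},{"translation":[0,0,0],"spin":0},{"translation":[0,0,0],"spin":0}]'
python3 - <<'E'
from h import *
to((.5644,.0525,.0812),yaw=92.3)
E
```

```text
time: 66.25
ee_pos: [0.5645, 0.0523, 0.0838]
eef_rot: [-0.02, 0.702, 0.012, 0.712]
ft_force: [0.2, -0.6, -1.8]
width: 0.0515
t 66.25 tcp [0.5645 0.0523 0.0838] toolx [ 0.014  -0.0105 -0.9998] yawY 92.56 w 0.0515 F [ 0.2 -0.6 -1.8] q [-0.46  0.34  0.33  1.82 -0.12  0.99  1.53]
world yaw delta -0.26 -> spin 0.26
[0.5644 0.0525 0.0812] tool cm (after spin) [ 0.26  0.02 -0.01]
```

```bash
python3 -m inch '[{"translation":[0.13,0,0],"spin":0},{"translation":[0.1,0,0],"spin":0},{"translation":[0.05,0,0],"spin":0},{"translation":[0,0,0],"spin":0}]'; python3 -c "
from h import *
st()"
```

```text
time: 66.75
ee_pos: [0.5647, 0.0524, 0.081]
eef_rot: [-0.02, 0.702, 0.012, 0.712]
ft_force: [0.7, -0.6, -2.4]
width: 0.0515
t 66.75 tcp [0.5647 0.0524 0.081 ] toolx [ 0.0143 -0.0104 -0.9998] yawY 92.57 w 0.0515 F [ 0.7 -0.6 -2.4] q [-0.46  0.35  0.33  1.82 -0.12  0.98  1.53]
```

```bash
python3 -m inch '[{"translation":[0.05,0,0],"spin":0},{"translation":[0.03,0,0],"spin":0},{"translation":[0,0,0],"spin":0},{"translation":[0,0,0],"spin":0}]'; python3 -c "
from h import *
st()"
```

```text
time: 67.25
ee_pos: [0.5648, 0.0523, 0.0806]
eef_rot: [-0.02, 0.702, 0.012, 0.712]
ft_force: [-1.3, 0.3, -1.1]
width: 0.0512
t 67.25 tcp [0.5648 0.0523 0.0806] toolx [ 0.0146 -0.0102 -0.9998] yawY 92.56 w 0.0512 F [-1.3  0.3 -1.1] q [-0.46  0.35  0.33  1.82 -0.12  0.98  1.53]
```

Contact felt. I'll release fully with enough rows, then go straight up until the fingertips clear the rim, before any sideways motion.

```bash
python3 -m inch '[{"translation":[0,0,0],"spin":0},{"translation":[0,0,0],"spin":0},{"translation":[0,0,0],"spin":0},{"translation":[0,0,0],"spin":0},{"translation":[0,0,0],"spin":0},{"translation":[0,0,0],"spin":0}]' 0; python3 -m inch '[{"translation":[-1,0,0],"spin":0},{"translation":[-3,0,0],"spin":0},{"translation":[-4,0,0],"spin":0},{"translation":[-4,0,0],"spin":0},{"translation":[-2,0,0],"spin":0},{"translation":[0,0,0],"spin":0}]'; python3 -c "
from h import *
st()"
```

```text
time: 68.0
ee_pos: [0.5655, 0.0525, 0.081]
eef_rot: [-0.02, 0.701, 0.012, 0.713]
ft_force: [0.2, 0.3, -0.0]
width: 0.0867
time: 68.75
ee_pos: [0.5631, 0.0536, 0.2287]
eef_rot: [-0.019, 0.701, 0.012, 0.713]
ft_force: [-0.2, -0.0, -0.1]
width: 0.0868
t 68.75 tcp [0.5631 0.0536 0.2287] toolx [ 0.0179 -0.0096 -0.9998] yawY 92.53 w 0.0868 F [-0.2 -0.  -0.1] q [-0.49  0.19  0.35  1.67 -0.06  1.27  1.49]
```

Moving the arm aside over the mat, then the final check.

```bash
python3 -m inch '[{"translation":[0,2,-0.5],"spin":0},{"translation":[0,5,-1],"spin":0},{"translation":[0,5.5,-2],"spin":0},{"translation":[0,5.5,-2],"spin":0},{"translation":[0,5.5,-2],"spin":0},{"translation":[0,5,-2],"spin":0},{"translation":[0,3,-1],"spin":0},{"translation":[0,1,0],"spin":0},{"translation":[0,0,0],"spin":0},{"translation":[0,0,0],"spin":0}]'
python3 - <<'E'
from h import *
a=optics.camera("scene")[:,:,::-1];b=optics.camera("top")[:,:,::-1];st()
cv2.imwrite("pics/sceneF.png",a);cv2.imwrite("pics/topF.png",b)
k=lambda i,x,y,w,h,s:cv2.resize(i[y:y+h,x:x+w],None,fx=s,fy=s,interpolation=cv2.INTER_CUBIC)
for n,(x,y,w,h) in {"top":(250,165,160,150),"scene":(205,165,190,150)}.items():
    i0=cv2.imread(f"pics/{n}0.png");i1=cv2.imread(f"pics/{n}F.png")
    cv2.imwrite(f"pics/cmp_{n}.png",np.hstack([k(i0,x,y,w,h,2.1),k(i1,x,y,w,h,2.1)]))
cv2.imwrite("pics/F6.png",k(b,250,165,160,150,4))
E
```

```text
time: 70.0
ee_pos: [0.4396, 0.3778, 0.2142]
eef_rot: [-0.02, 0.703, 0.007, 0.711]
ft_force: [-0.3, 0.1, 0.1]
width: 0.0867
t 70.1 tcp [0.4396 0.3779 0.2144] toolx [ 0.0109 -0.0172 -0.9998] yawY 92.16 w 0.087 F [-0.3 -0.6 -1.1] q [-0.89  0.25  0.11  1.63 -0.01  1.28  0.82]
```

View pics/cmp_top.png

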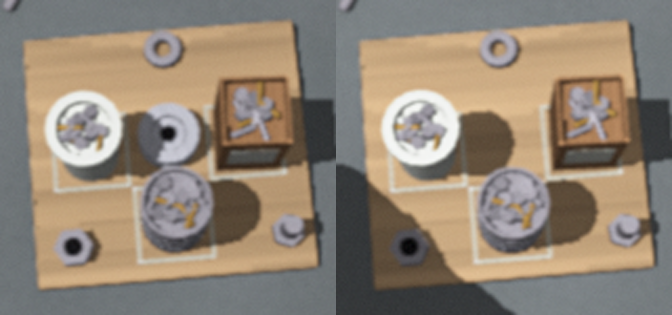

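View pics/cmp_scene.png

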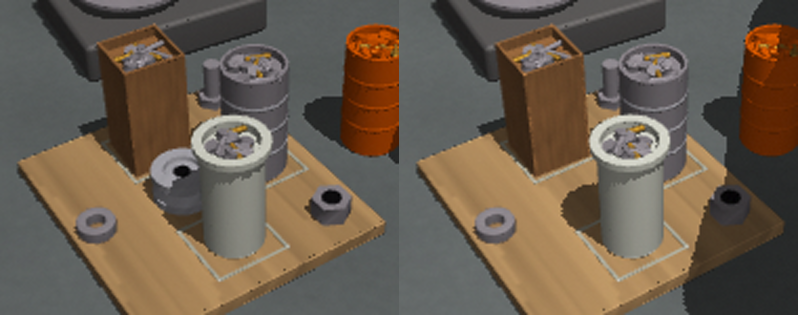

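View pics/F6.png

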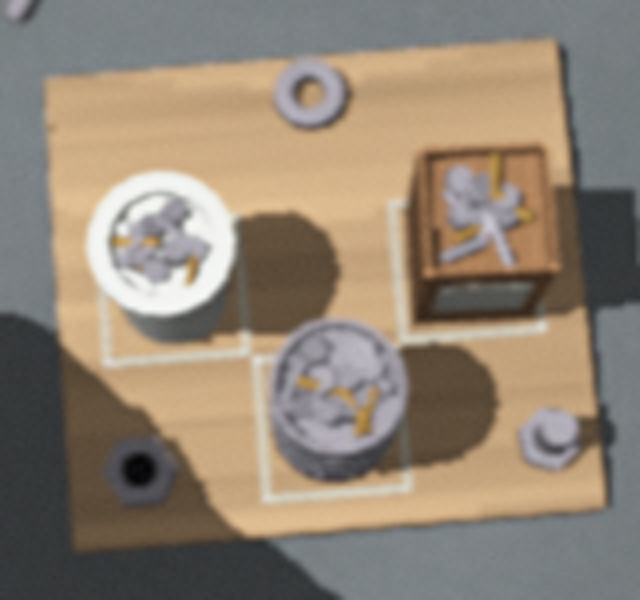

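View pics/sceneF.png

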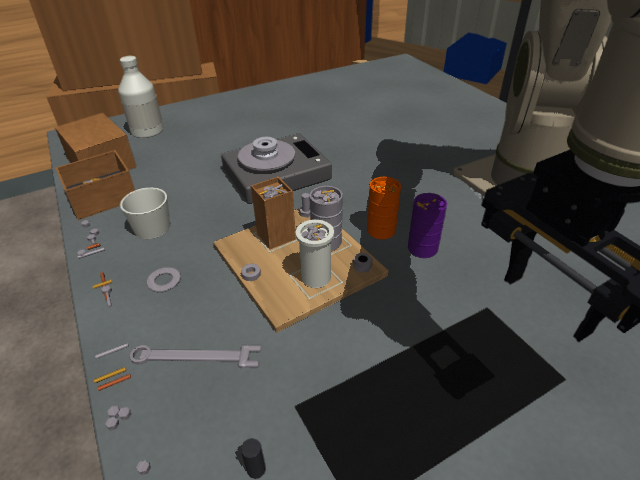

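All three containers match the first pictures to about 1 mm. The pulley lies on the pan at (265,148), the small hardware hasn't moved, and the arm is clear. Handing in.

```bash
python3 -c "
from bench import close_job
print(close_job())"
```

```text
the job is handed in; nothing more can be done
None
```

I handed the job in at about 70 s with everything where it belongs, but **the tub did not stay upright the whole time**. It leaned roughly 15° on the mat partway through, so that condition was not strictly kept.

I moved the tub, can and carton to the mat and laid the pulley on the scale pan. Then I returned the carton, can and tub to their own squares.

**Last checks**
- **Containers:** all three stand upright within about 1 mm of where they started, in both camera views.
- **Other hardware:** the nut, bolt and bearing look unmoved.
- **Pulley:** it lies flat, about 4 mm from the pan's centre by the top camera.
- **Arm:** it is clear of everything, with no contact force.

**What went wrong**
- **Tub dragged:** after I set the tub on the mat, a finger probably caught its rim as I moved off. The tub slid about 29 mm but stayed on the mat, and I only noticed later.
- **Tub tilted:** when I came back for it at the old position, a finger pressed on the rim and tipped it. I eased it upright without it falling; the highest force I read there was about 7 N.
- **First regrip:** it caught the rim (width 60 mm), so I reopened, lowered and gripped it again at 52 mm on the body.
- **Tool tilt:** the tool drifted by up to about 4° during the carries, so I allowed for it when setting the carton and can down.

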